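# Empty the film-reel dryer and close it

## Robot

A 6-joint arm with a two-finger parallel gripper is mounted at the origin on a cart in front of the work surface, level with it; the furniture and walls round the work are solid. World frame = base frame: x ahead of the robot, y to its left, z up, the work surface at z = 0. Lengths are in m, angles in rad, forces in N, time in s.
With the tool pointing down it reaches from about 0.3 to 0.95 m from the base axis. Payload 3.1 kg.
Tool frame: the origin (TCP) lies at the very end of the fingers, on their centre line; the grasp point (between the pads) lies 19 mm behind it; z points along the fingers, y is the line along which they close (so a half turn about z gives the same grasp; the last joint's range is limited). The gripper opens to 85 mm and grips with 20 to 120 N. Pads are 22 mm wide; open, the fingers measure 114 mm over their backs; the gripper's body (76 mm by 85 mm) begins 54 mm behind the grasp point. The pads swing forward as they close: fully open they stand 13 mm farther back than shut.
Start: joints at [1.154, 0.308, 1.634, -0, 1.2, -0.07], TCP at [0.212, 0.588, 0.231] pointing down, gripper open.
Joint ranges: [-3.06, 3.06], [-0.79, 1.96], [0.05, 2.63], [-1.19, 4.34], [0.05, 2.64], [-2.94, 2.94]. Speed limits (rad/s): [2.79, 2.79, 3.14, 3.14, 3.14, 3.14].

## Interface

Orientations are given as a unit quaternion [x, y, z, w].
In Python, from plant import arm gives the robot as it stands.
- The arm moves only by the tool servo_tool, never from a script. Its argument "commands" is one flat list of numbers, 7 for each row, row after row: the shift along the world's x, y, z in m, then the turn, a rotation vector about the world's x, y, z in rad, then the finger opening in m, from 0 to 0.0854. In form: [x, y, z, rx, ry, rz, gripper, x, y, z, rx, ry, rz, gripper, ...]. A call has 1 to 12 rows; each row shifts and turns the commanded pose from where the row before left it; what a row does not reach is not made up. A row lasts 1/12 s, in which the tool goes at most 41.7 mm and 7.16 degrees, less where a joint would pass 70% of its speed; a pose out of reach is approached as far as the arm can. A call is refused whole if a number of a shift passes 0.0417 or a number of a turn 0.125, either way. A call with a gripper value outside its range is refused whole. The fingers move at their own pace and stop on an object; the grip force is fixed at half the most. Time passes only in rows, so rows that do not move let the fingers close. It gives the time, the measured TCP pose, the force, the opening and the grip force at its end, in the units of the state.
- arm.sense(): the state, without advancing time (a new reading comes with each control period).
- arm.capture(name): name is "scene" or "top"; returns the picture (400x640x3 uint8, red, green, blue); there is no depth.
- arm.get_calibration(name): a dict with "K" (3x3 intrinsics, pixels), "R" (3x3) and "t" (3): a world point X has camera coordinates R X + t. Camera axes: x right, y down, z forward; pixel columns grow to the right and rows downward; lengths in m; the calibration is good to about 2 mm. A picture is of the moment at which its call begins. get_calibration takes no time and is no camera call.
- arm.hand_in(): hands the job in; it is judged then, once.
Trained networks look in the newest picture that a camera, given by its name, has taken for a name from the list of things; names that differ only in an ending like _2 or _b are one class to them, and where a whole thing is asked for, a point or a joint stands for the part that bears it (a point fixed in the world has none). Each returns a list of dicts, best first, with "conf" (0 to 1); they miss things now and then, are a little off and sometimes report something else, mostly with a low value. They report only what shows in the picture. A call takes as long as a camera call.
- arm.silhouettes(target, camera): "region" (400x640 bool, what is visible of it) and "box" ([left, top, right, bottom] in pixels, round what is visible of it).
The state is a dict: "time_s": time; "joints": joint angles; "joint_velocities": joint speeds; "tau": joint torques, N m; "eef_pos": TCP position; "tcp_rot": TCP orientation; "ft_force": force on the tool from outside, world axes, zero at the start; "torque": the same for the moment, N m; "grip_width": finger opening in m; "grip_force": force on a finger pad.
Only numpy, scipy, OpenCV 4.12 (cv2) and the standard library are available. Lean on these libraries where they do the work, as an engineer would, in place of code of your own. Each camera call takes 0.05 s, during which the arm holds its last target. There are 200 camera calls.

## Task

The film reels in the bench-top dryer are dry: draw the flat locking key out of its lug and park it in the notched rest on the dryer's front edge, then lift off the cover and lay it flat on the bench. Reach in through the round ports, lift every reel there is off its pedestal and stand it gently, core upright, on the floor of the steel tray, beside the others. Then put the cover back over its two locating pins so that it lies flush on the deck, leave the key parked (the sign that the dryer is empty), and do not disturb the other things on the bench.

Things in the scene. Friction and masses are not known exactly. Their poses are not given: they have to be found in the camera images.
- dryer: fixed grey sheet-steel reel dryer, 376 mm wide (y), 210 deep, 75 high in front, 126 behind, with a sloping deck on top. Origin: at bench height below the deck's middle; x to its back, y to its left. Inside, under each port, an aluminium pedestal 38 mm across stands 53 mm above the bench, its axis 9 mm behind the port's middle
- deck: the dryer's sloping steel deck, 5 mm sheet. x up the slope to the back (15 degrees), y left, z square to the deck. Origin: middle of its surface, 105 mm above the bench. It reaches from x = -118 to +80 mm, y = -188 to +188 mm, and has three round ports 112 mm across at x = 0, y = +120, 0, -120 mm
- port_left (a point): point in the middle of the left (+y) of the three ports, on the deck's surface
- port_mid (a point): point in the middle of the middle of the three ports, on the deck's surface
- port_right (a point): point in the middle of the right (-y) of the three ports, on the deck's surface
- pin_left (a point): foot of the left locating pin, on the deck at x = +47, y = +60 mm: steel, 12 mm thick, 26 mm high, coned tip
- pin_right (a point): foot of the right locating pin, like the left one, at x = +47, y = -60 mm
- bore (a point): middle of the slot in the lug, 14.5 mm above the deck at its x = -47, y = -60 mm. The steel lug is 32 mm wide (x), 12 mm thick (y), 32 mm high; the slot runs through it along y, 13 mm wide, 19 mm high (5 to 24 mm above the deck)
- cover: loose black cover plate 144 x 360 x 6 mm, 350 g, with two 16 mm holes for the pins and one 37 x 17 mm for the lug; at the start on the deck over the ports. Origin: centre of its underside; seated, origin and axes coincide with the deck's (fits one way only). Round steel bar handle 12 mm thick along its y over the middle, 90 mm free, axis 46 mm above the underside: grip across x
- clear_bench (a point): middle of the free stretch of bench, 370 mm along y and 160 mm along x, right of the tray and in front of the black paper safe, where the cover can be laid
- key: flat steel locking key, 80 g: bar 10 mm wide (x), 14 high (z), from y = -38 to its tapered nose at y = +54 mm; upright grip tab at y = -37 to -63 mm, 12 mm thick (x), 44 high. Origin: underside of the bar. At the start it lies on the cover through the lug's slot, axes as the deck's, origin 18 mm right of the lug, and holds the cover down; draws out to the right (-y), clear after 45 mm
- key_tab (a point): grip point in the key's tab, y = -50, z = 30 mm in the key's frame: grip across the key's x
- notch (a point): where the key's origin belongs when parked, on the floor of the key rest, 6 mm above the deck, 50 mm down the slope from where it lay. The rest is two steel ears, 33 mm left and 28 mm right of this point, 10 mm thick, notches 13 mm wide, 14 deep, open upward. Parked, the key lies along the deck's y, tab to the right and standing up; 15 mm off along y does no harm
- reel_1: stainless-steel spiral film reel, 54 mm across and 35 mm high, 60 g (plain spools of wire rings); lies with its core upright on its pedestal under the left port. Origin: centre of its underside, z up along the core. Grip it across the rim (gap between rim and port edge 29 mm all round). Absent (None) in some runs.
- reel_2: stainless-steel spiral film reel, 54 mm across and 35 mm high, 60 g (plain spools of wire rings); lies with its core upright on its pedestal under the middle port. Origin: centre of its underside, z up along the core. Grip it across the rim (gap between rim and port edge 29 mm all round). Absent (None) in some runs.
- reel_3: stainless-steel spiral film reel, 54 mm across and 35 mm high, 60 g (plain spools of wire rings); lies with its core upright on its pedestal under the right port. Origin: centre of its underside, z up along the core. Grip it across the rim (gap between rim and port edge 29 mm all round). Absent (None) in some runs.
- tray: loose shallow steel tray on the bench between robot and dryer, 96 mm (x) by 270 mm (y), floor 3 mm thick, rim 12 mm high. Origin: centre of its underside. Its floor holds three reels side by side along y
- film_loupe: bystander: black film loupe, 47 mm across, 42 mm high, left of the tray
- marker: bystander: marker pen, 130 mm long, lying at the left of the tray

How it is judged:
By the outcome, as a careful person would: the job done as asked, in the order asked, and still so for the second after the job is handed in, with the robot touching nothing.
Of reel_1, reel_2, reel_3 only 2 to 3 are there at a start; the rules pass over those that are not, and their reading is None.
At some moment in a run one of tray may be knocked a few centimetres aside while the robot is not near it.
It also fails if it takes over 208 s, if anything falls off the work surface, if the arm or the gripper's body presses on something with over 40 N, if the wrist force passes 120 N, or if a joint passes its speed limit or range.

## Working session

There is one attempt and no reset: what is moved stays moved. The work goes in short steps, Python scripts to look and compute and a tool call to move; the robot and the scene stay as the last step left them, time stands still between calls to the robot, and variables do not carry over. Pictures are saved under pics/ and viewed, at most 14 in all, crops included, and the job is handed in when it is done.

Besides the shell and the picture viewer there is one more tool, called after "Call:" as name(argument=value, ...), one argument or row to a line, values as JSON. servo_tool: Moves the arm, as the interface text tells. Its arguments: {"type":"object","properties":{"commands":{"type":"array","items":{"type":"number"}}},"required":["commands"]}

```bash
ls; mkdir -p pics
python3 - <<'E'
from plant import arm
import cv2,numpy as np
for n in("scene","top"):
    im=arm.capture(n); cv2.imwrite(f"pics/{n}0.png",im[:,:,::-1]); c=arm.get_calibration(n)
    print(n,np.round(c["K"],1).tolist(),np.round(c["R"],3).tolist(),np.round(c["t"],3).tolist())
    for t in["dryer","cover","key","tray","reel_1","film_loupe","marker"]:
        for d in arm.silhouettes(t,n)[:3]:
            m=cv2.minAreaRect(np.argwhere(d["region"])[:,::-1].astype(np.float32)); print(t,round(d["conf"],2),np.round(d["box"]).tolist(),np.round(cv2.boxPoints(m)).tolist(),d["region"].sum())
s=arm.sense();print(s)
E
```

```text
pics
scene [[418.2, 0.0, 320.1], [0.0, 418.2, 206.5], [0.0, 0.0, 1.0]] [[0.56, -0.829, -0.007], [-0.549, -0.364, -0.752], [0.621, 0.425, -0.659]] [-0.294, 0.396, 0.734]
dryer 0.76 [254.0, 151.0, 409.0, 257.0] [[243.0, 204.0], [277.0, 123.0], [417.0, 182.0], [383.0, 262.0]] 5570
cover 0.97 [263.0, 144.0, 407.0, 222.0] [[260.0, 177.0], [278.0, 130.0], [406.0, 178.0], [389.0, 225.0]] 5469
key 0.88 [329.0, 189.0, 374.0, 207.0] [[330.0, 195.0], [334.0, 184.0], [374.0, 197.0], [370.0, 208.0]] 291
tray 0.76 [245.0, 224.0, 353.0, 293.0] [[240.0, 248.0], [257.0, 217.0], [351.0, 267.0], [333.0, 299.0]] 3465
reel_1 0.64 [244.0, 224.0, 354.0, 292.0] [[238.0, 250.0], [254.0, 218.0], [351.0, 267.0], [335.0, 299.0]] 3447
reel_1 0.48 [330.0, 188.0, 371.0, 209.0] [[330.0, 192.0], [335.0, 181.0], [375.0, 197.0], [370.0, 209.0]] 264
film_loupe 0.93 [168.0, 220.0, 190.0, 239.0] [[166.0, 221.0], [184.0, 215.0], [192.0, 237.0], [174.0, 243.0]] 390
marker 0.82 [188.0, 198.0, 227.0, 226.0] [[186.0, 220.0], [220.0, 193.0], [224.0, 197.0], [190.0, 225.0]] 239
top [[391.3, 0.0, 318.7], [0.0, 391.3, 197.6], [0.
[... 880 characters left out ...]
4
{'time_s': 0.8, 'joints': array([ 1.15431288e+00,  3.08060897e-01,  1.63377768e+00,  2.32313777e-05,
        1.19969469e+00, -6.97002602e-02]), 'joint_velocities': array([-0.00057992, -0.00053691,  0.0007275 , -0.00032097, -0.00123055,
       -0.00110916]), 'tau': array([-1.26842457e-03, -4.15213823e+01, -2.77064306e+01, -6.40187977e-05,
        5.62504501e-04,  4.87135026e-07]), 'eef_pos': array([0.21245013, 0.5878085 , 0.23130706]), 'tcp_rot': array([ 1.72528221e-01,  9.85004575e-01,  3.14239784e-05, -3.36000517e-06]), 'ft_force': array([-0.06346475,  0.58138301, -0.32390167]), 'torque': array([-0.03157048,  0.00139284,  0.00475593]), 'grip_force': 0.0, 'grip_width': 0.08541460123470063}
```

Run:
```python
import cv2
a=cv2.imread("pics/scene0.png")[120:320,160:480];b=cv2.imread("pics/top0.png")[110:280,190:460]
cv2.imwrite("pics/s0c.png",cv2.resize(a,None,fx=2.5,fy=2.5,interpolation=2));cv2.imwrite("pics/t0c.png",cv2.resize(b,None,fx=2.96,fy=2.96,interpolation=2))
```

```text
(no output)
```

View pics/s0c.png

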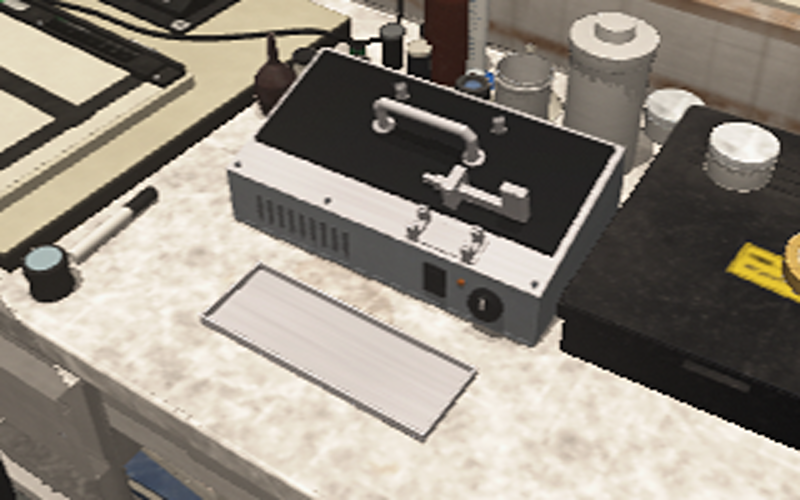

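View pics/t0c.png

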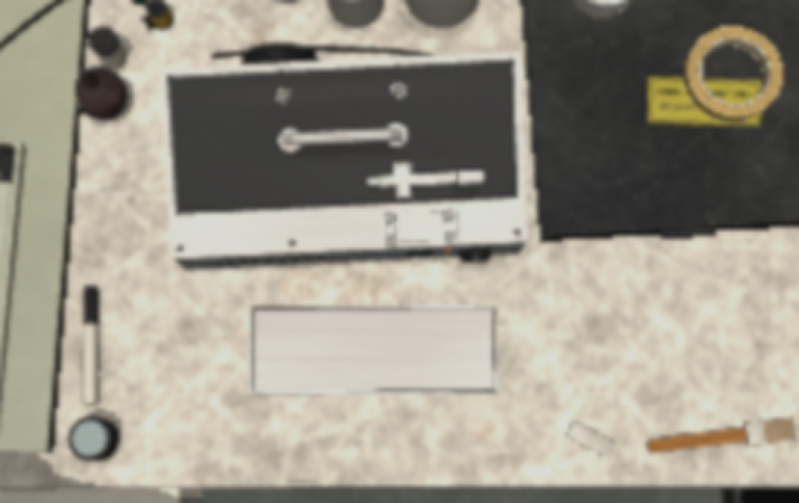

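Scene crop: cover seated with handle, key through the lug at about (455,190), notch rest at (445,235). The tray is in front and the loupe and marker are at its left. Top crop: cover corners about (168,77), (514,60), (518,193), (178,213); tray about (253,307) to (494,391). I'll fit the poses to these points.

```bash
cat > h.py <<'E'
from plant import arm
import numpy as np, cv2, json
from scipy.optimize import least_squares
from scipy.spatial.transform import Rotation as Ro
CAL={n:arm.get_calibration(n) for n in("scene","top")}
def proj(n,X):
    c=CAL[n]; p=(np.atleast_2d(X)@np.array(c["R"]).T+c["t"])@np.array(c["K"]).T
    return p[:,:2]/p[:,2:]
def deckR(yaw): return Ro.from_euler("ZY",[yaw,-np.radians(15)])
def deck(P,pose): # deck coords -> world; pose x,y,yaw
    return deckR(pose[2]).apply(np.atleast_2d(P))+[pose[0],pose[1],.105]
def flat(P,pose):
    return Ro.from_euler("z",pose[2]).apply(np.atleast_2d(P))+[pose[0],pose[1],0]
def ray(n,px,z):
    c=CAL[n];R=np.array(c["R"]);o=-R.T@c["t"];d=R.T@np.linalg.inv(c["K"])@[*px,1.]
    return o+d*(z-o[2])/d[2]
def fit(f,obs,x0):
    g=lambda q:np.concatenate([(proj(n,f(P,q))-u).ravel() for n,P,u in obs])
    r=least_squares(g,x0,loss="soft_l1"); return r.x,g(r.x).reshape(-1,2)
def go(pos,Rt,s=None):
    """print shift and rotvec from the present pose to target"""
    s=s or arm.sense(); R0=Ro.from_quat(s["tcp_rot"])
    print("shift",np.round(np.array(pos)-s["eef_pos"],4),"rot",np.round((Rt*R0.inv()).as_rotvec(),3))
def down(yaw,tilt=None): # tool z along -z, tool y at yaw
    M=np.array([[0,1,0],[1,0,0],[0,0,-1.]]) # columns: x->y, y->x, z->-z
    B=Ro.from_matrix(M)
    return Ro.from_euler("z",yaw)*B
def deckdown(yaw): return deckR(yaw)*Ro.from_matrix(np.array([[0,1,0],[1,0,0],[0,0,-1.]]))
E
python3 - <<'E'
from h import *
S=lambda L:np.array(L)/2.5+[160,120]-.3
T=lambda L:np.array(L)/2.96+[190,110]-.33
P=np.array([[72,180,6],[72,-180,6],[-72,-180,6],[-72,180,6],[47,60,25],[47,-60,25],[-47,-60,32],[-109,-188+12,0]])/1000
P=P[:7]
us=S([[322,50],[622,147],[552,255],[258,140],[401,86],[499,120],[457,170]])
ut=T([[168,77],[514,60],[518,193],[178,213],[283,94],[399,89],[403,177]])
for o in([("scene",P,us),("top",P,ut)],[("scene",P,us)],[("top",P,ut)]):
    q,r=fit(deck,o,[.6,.1,0]);print(np.round(q,4));print(np.round(r,1).tolist())
    if len(o)==2: Q=q
q=Q
H=np.array([[48,135],[48,-135],[-48,-135],[-48,135]])/1000
H=np.c_[H,np.full(4,.012)]
tr,r=fit(flat,[("top",H,T([[253,307],[494,308],[495,391],[253,392]])),("scene",H,S([[261,265],[474,374],[424,437],[203,320]]))],[.4,.1,0]);print("tray",tr,np.round(r,1).tolist())
json.dump({"deck":q.tolist(),"tray":tr.tolist()},open("pose.json","w"))
for n,p in dict(key_tab=[-47,-60-18-50,6+30],notch_o=[-97,-78,6],handle=[0,0,46]).items(): print(n,np.round(deck(np.array(p)/1000,q),4))
for n,p,z in[("safe corner",(541,240),.08),("clip",(580,422),0),("clip r",(613,440),0),("clip top",(600,428),0),("brush l",(648,445),.01),("brush top r",(795,420),.01),("table edge",(600,485),0),("imgright",(799,400),0)]:
    print(n,np.round(ray("top",T(p),z),3))
E
```

```text
[0.6723 0.0624 0.0485]
[[0.6, 0.2], [-2.8, 0.1], [0.7, -0.3], [-1.9, -0.5], [-0.8, -0.9], [-0.6, -1.2], [-1.3, 3.4], [0.2, -0.5], [0.4, -1.3], [1.2, 0.8], [0.0, 0.3], [0.3, -0.6], [0.7, -1.1], [1.0, 0.3]]
[0.6728 0.0601 0.0498]
[[1.2, 0.4], [-1.9, 0.3], [1.7, -0.1], [-1.1, -0.3], [-0.0, -0.7], [0.3, -1.1], [-0.3, 3.6]]
[0.6712 0.0641 0.0459]
[[-0.3, -0.4], [-0.0, -0.8], [0.6, 1.3], [-0.6, 0.5], [-0.3, -0.3], [0.2, -0.7], [0.4, 0.7]]
tray [ 0.45774096  0.03291146 -0.0013556 ] [[0.3, -0.3], [1.8, -1.0], [2.1, 0.7], [-0.2, 0.5], [-0.6, -1.1], [1.4, -1.3], [-0.7, 0.9], [-2.0, -1.2]]
key_tab [[ 0.6238 -0.0681  0.1276]]
notch_o [[ 0.5809 -0.0201  0.0857]]
handle [[0.6604 0.0619 0.1494]]
safe corner [ 0.565 -0.141  0.08 ]
clip [ 0.378 -0.188  0.   ]
clip r [ 0.359 -0.223  0.   ]
clip top [ 0.372 -0.209  0.   ]
brush l [ 0.353 -0.258  0.01 ]
brush top r [ 0.379 -0.417  0.01 ]
table edge [ 0.311 -0.207  0.   ]
imgright [ 0.401 -0.426  0.   ]
```

```bash
cat >> h.py <<'E'
J=json.load(open("pose.json")) if __import__("os").path.exists("pose.json") else {}
E
python3 - <<'E'
import json
d=json.load(open("pose.json"));d["deck"]=[.672,.063,.0475];json.dump(d,open("pose.json","w"))
from h import *
q=d["deck"]
k=deck(np.array([-.047,-.128,.006+.011]),q)[0]
up=deckR(q[2]).apply([0,0,1]);print("k",k,"up",up,"left",deckR(q[2]).apply([0,1,0]),"xd",deckR(q[2]).apply([1,0,0]))
go(k+.09*up,deckdown(q[2]))
print(arm.capture("scene")[-1,-1]); cv2.imwrite("pics/s1.png",cv2.resize(arm.capture("scene")[180:380,230:560,::-1],None,fx=2.4,fy=2.4))
E
```

```text
k [ 0.62833544 -0.06722016  0.10925624] up [-0.25852712 -0.01228928  0.96592583] left [-4.74821400e-02  9.98872087e-01 -1.73472348e-18] xd [0.96483635 0.04586423 0.25881905]
shift [ 0.3926 -0.6561 -0.0351] rot [ 0.165 -0.223 -1.169]
[4 4 4]
```

View pics/s1.png

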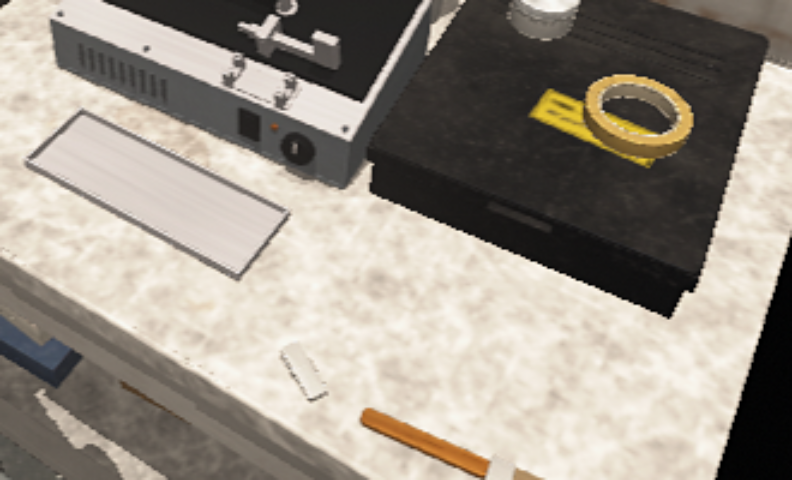

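The bench right of the tray is clear; the clip is at about (300,370) and the brush at (430,440) in this crop. I'll approach the key.

Call:
servo_tool(
  commands=[0.0196, -0.0328, -0.0018, 0.0083, -0.0112, -0.0585, 0.05, 0.0196, -0.0328, -0.0018, 0.0083, -0.0112, -0.0585, 0.05, 0.0196, -0.0328, -0.0018, 0.0083, -0.0112, -0.0585, 0.05, 0.0196, -0.0328, -0.0018, 0.0083, -0.0112, -0.0585, 0.05, 0.0196, -0.0328, -0.0018, 0.0083, -0.0112, -0.0585, 0.05, 0.0196, -0.0328, -0.0018, 0.0083, -0.0112, -0.0585, 0.05, 0.0196, -0.0328, -0.0018, 0.0083, -0.0112, -0.0585, 0.05, 0.0196, -0.0328, -0.0018, 0.0083, -0.0112, -0.0585, 0.05, 0.0196, -0.0328, -0.0018, 0.0083, -0.0112, -0.0585, 0.05, 0.0196, -0.0328, -0.0018, 0.0083, -0.0112, -0.0585, 0.05],
)

```text
time_s: 1.73
eef_pos: [0.4091, 0.2582, 0.2136]
tcp_rot: [0.45, 0.89, 0.05, 0.048]
ft_force: [0.4, 0.5, -0.1]
grip_width: 0.0503
grip_force: 0.0
```

Call:
servo_tool(
  commands=[0.0196, -0.0328, -0.0018, 0.0083, -0.0112, -0.0585, 0.05, 0.0196, -0.0328, -0.0018, 0.0083, -0.0112, -0.0585, 0.05, 0.0196, -0.0328, -0.0018, 0.0083, -0.0112, -0.0585, 0.05, 0.0196, -0.0328, -0.0018, 0.0083, -0.0112, -0.0585, 0.05, 0.0196, -0.0328, -0.0018, 0.0083, -0.0112, -0.0585, 0.05, 0.0196, -0.0328, -0.0018, 0.0083, -0.0112, -0.0585, 0.05, 0.0196, -0.0328, -0.0018, 0.0083, -0.0112, -0.0585, 0.05, 0.0196, -0.0328, -0.0018, 0.0083, -0.0112, -0.0585, 0.05, 0.0196, -0.0328, -0.0018, 0.0083, -0.0112, -0.0585, 0.05, 0.0196, -0.0328, -0.0018, 0.0083, -0.0112, -0.0585, 0.05, 0, 0, 0, 0, 0, 0, 0.05],
)

```text
time_s: 2.65
eef_pos: [0.6078, -0.0739, 0.1961]
tcp_rot: [0.686, 0.715, 0.095, 0.093]
ft_force: [0.0, 0.5, 1.3]
grip_width: 0.0497
grip_force: 0.0
```

Run:
```python
from h import *
q=J["deck"];k=deck(np.array([-.047,-.128,.006+.011]),q)[0]
go(k+.09*deckR(q[2]).apply([0,0,1]),deckdown(q[2]));go(k,deckdown(q[2]))
a=arm.capture("scene")[130:230,300:420,::-1];b=arm.capture("top")[110:210,290:410,::-1]
cv2.imwrite("pics/c2.png",cv2.resize(np.hstack([a,b]),None,fx=3.3,fy=3.3,interpolation=2))
```

```text
shift [-0.0027  0.0056  0.0001] rot [0.002 0.006 0.007]
shift [ 0.0205  0.0067 -0.0868] rot [0.002 0.006 0.007]
```

View pics/c2.png

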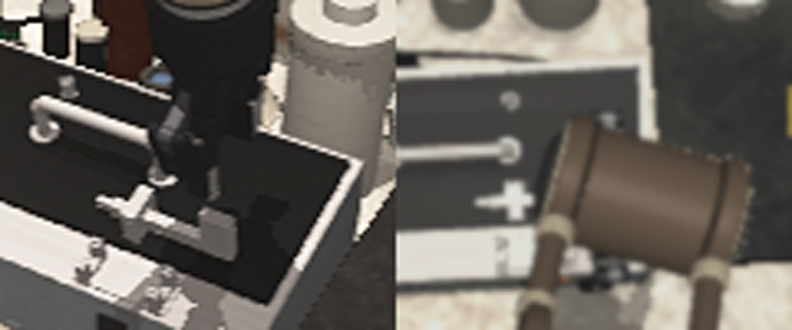

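The gripper sits over the tab, which is at about (220,235) in the left half. I'll descend and close.

Call:
servo_tool(
  commands=[0.004, 0.0013, -0.0174, 0.0004, 0.0012, 0.0014, 0.05, 0.004, 0.0013, -0.0174, 0.0004, 0.0012, 0.0014, 0.05, 0.004, 0.0013, -0.0174, 0.0004, 0.0012, 0.0014, 0.05, 0.004, 0.0013, -0.0174, 0.0004, 0.0012, 0.0014, 0.05, 0.0045, 0.0015, -0.0172, 0.0004, 0.0012, 0.0014, 0.05, 0, 0, 0, 0, 0, 0, 0.05],
)

```text
time_s: 3.25
eef_pos: [0.6221, -0.0594, 0.1047]
tcp_rot: [0.682, 0.721, 0.092, 0.084]
ft_force: [-0.7, -1.2, -0.7]
grip_width: 0.0501
grip_force: 0.1
```

Call:
servo_tool(
  commands=[0, 0, 0, 0, 0, 0, 0.03, 0, 0, 0, 0, 0, 0, 0.02, 0, 0, 0, 0, 0, 0, 0.015, 0, 0, 0, 0, 0, 0, 0.0, 0, 0, 0, 0, 0, 0, 0.0, 0, 0, 0, 0, 0, 0, 0.0],
)

```text
time_s: 3.75
eef_pos: [0.6258, -0.0615, 0.1103]
tcp_rot: [0.682, 0.72, 0.095, 0.088]
ft_force: [-3.3, 1.8, 6.4]
grip_width: 0.0113
grip_force: 59.2
```

Run:
```python
from h import *
q=J["deck"];s=arm.sense();D=deckR(q[2])
print("tcp in deck",np.round(D.inv().apply(s["eef_pos"]-np.array([q[0],q[1],.105])),4),"F deck",np.round(D.inv().apply(s["ft_force"]),1),s["torque"],s["grip_width"],s["grip_force"])
print((deckdown(q[2])*Ro.from_quat(s["tcp_rot"]).inv()).as_rotvec())
```

```text
tcp in deck [-0.0489 -0.1221  0.0186] F deck [-1.4  1.9  7. ] [0.25374369 0.2304     0.08336596] 0.011343643712323218 59.20346438884735
[-0.0026753  -0.00246726 -0.00642653]
```

Call:
servo_tool(
  commands=[0.0003, -0.006, 0, 0, 0, 0, 0, 0.0003, -0.006, 0, 0, 0, 0, 0, 0.0003, -0.006, 0, 0, 0, 0, 0, 0.0003, -0.006, 0, 0, 0, 0, 0],
)

```text
time_s: 4.08
eef_pos: [0.627, -0.0846, 0.1104]
tcp_rot: [0.682, 0.72, 0.095, 0.087]
ft_force: [-2.1, 5.6, 6.9]
grip_width: 0.011
grip_force: 59.5
```

Call:
servo_tool(
  commands=[0.0004, -0.008, 0, 0, 0, 0, 0, 0.0004, -0.008, 0, 0, 0, 0, 0, 0.0004, -0.008, 0, 0, 0, 0, 0, 0.0004, -0.008, 0, 0, 0, 0, 0, 0.0004, -0.008, 0, 0, 0, 0, 0, 0, 0, 0, 0, 0, 0, 0],
)

```text
time_s: 4.58
eef_pos: [0.6291, -0.1261, 0.1104]
tcp_rot: [0.683, 0.719, 0.095, 0.088]
ft_force: [-1.7, 0.5, 6.0]
grip_width: 0.0112
grip_force: 59.4
```

```bash
cat >> h.py <<'E'
def st():
    q=J["deck"];s=arm.sense();D=deckR(q[2])
    print("t",round(s["time_s"],2),"deck",np.round(D.inv().apply(s["eef_pos"]-np.array([q[0],q[1],.105])),4),"F deck",np.round(D.inv().apply(s["ft_force"]),1),"w",s["grip_width"],"roterr",np.round((deckdown(q[2])*Ro.from_quat(s["tcp_rot"]).inv()).as_rotvec(),3))
    return s
def todeck(P): # target tcp in deck coords
    go(deck(P,J["deck"])[0],deckdown(J["deck"][2]))
E
python3 - <<'E'
from h import *
st()
todeck([-.0489,-.185,.060]);todeck([-.0989,-.126,.060]);todeck([-.0989,-.126,.0186])
E
```

```text
t 4.58 deck [-0.0487 -0.1869  0.0186] F deck [-0.1  0.6  6.2] w 0.01123936389419148 roterr [-0.003 -0.003 -0.005]
shift [-0.011   0.0014  0.0399] rot [-0.003 -0.003 -0.005]
shift [-0.062  0.058  0.027] rot [-0.003 -0.003 -0.005]
shift [-0.0513  0.0585 -0.013 ] rot [-0.003 -0.003 -0.005]
```

Call:
servo_tool(
  commands=[-0.0025, 0, 0.01, 0, 0, 0, 0, -0.0025, 0, 0.01, 0, 0, 0, 0, -0.0025, 0, 0.01, 0, 0, 0, 0, -0.0025, 0, 0.01, 0, 0, 0, 0, -0.0104, 0.0116, -0.0026, 0, 0, -0.001, 0, -0.0104, 0.0116, -0.0026, 0, 0, -0.001, 0, -0.0104, 0.0116, -0.0026, 0, 0, -0.001, 0, -0.0104, 0.0116, -0.0026, 0, 0, -0.001, 0, -0.0104, 0.0116, -0.0026, 0, 0, -0.001, 0, 0, 0, 0, 0, 0, 0, 0, 0, 0, 0, 0, 0, 0, 0],
)

```text
time_s: 5.5
eef_pos: [0.566, -0.0672, 0.1361]
tcp_rot: [0.684, 0.718, 0.094, 0.088]
ft_force: [0.3, -0.8, -0.8]
grip_width: 0.011
grip_force: 58.4
```

Run:
```python
from h import *
st()
todeck([-.0989,-.126,.060]);todeck([-.0989,-.126,.0186])
a=arm.capture("scene")[160:230,310:394,::-1];b=arm.capture("top")[150:220,290:374,::-1]
cv2.imwrite("pics/c3.png",cv2.resize(np.hstack([a,b]),None,fx=4.7,fy=4.7,interpolation=2))
```

```text
t 5.5 deck [-0.1002 -0.125   0.0591] F deck [ 0.1 -0.8 -0.8] w 0.01104616728985351 roterr [-0.002 -0.004 -0.003]
shift [ 0.001  -0.0009  0.0012] rot [-0.002 -0.004 -0.003]
shift [ 0.0117 -0.0004 -0.0387] rot [-0.002 -0.004 -0.003]
```

View pics/c3.png

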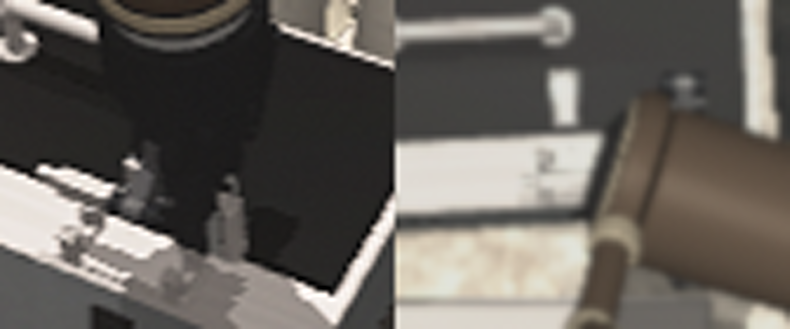

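The crop shows the key held above the rest. Its ears are at about (75,240) and (175,280) on the left. I'll lower it with force checks.

Call:
servo_tool(
  commands=[0.0023, -0.0002, -0.0065, 0, 0, 0, 0, 0.0023, -0.0002, -0.0065, 0, 0, 0, 0, 0.0018, 0, -0.0065, 0, 0, 0, 0, 0.0018, 0, -0.0065, 0, 0, 0, 0, 0.001, 0, -0.004, 0, 0, 0, 0, 0.001, 0, -0.004, 0, 0, 0, 0, 0, 0, 0, 0, 0, 0, 0],
)

```text
time_s: 6.18
eef_pos: [0.5759, -0.0678, 0.1001]
tcp_rot: [0.684, 0.718, 0.093, 0.087]
ft_force: [0.3, -0.4, -0.2]
grip_width: 0.0108
grip_force: 58.4
```

Run:
```python
from h import *
st();todeck([-.0989,-.126,.0186])
```

```text
t 6.18 deck [-0.0999 -0.1261  0.0217] F deck [ 0.2 -0.5 -0.3] w 0.010815509551662314 roterr [-0.003 -0.006 -0.001]
shift [ 0.0018  0.0002 -0.0027] rot [-0.003 -0.006 -0.001]
```

Call:
servo_tool(
  commands=[0.0005, 0, -0.001, 0, 0, 0, 0, 0.0005, 0, -0.001, 0, 0, 0, 0, 0.0005, 0, -0.001, 0, 0, 0, 0, 0, 0, 0, 0, 0, 0, 0],
)

```text
time_s: 6.52
eef_pos: [0.578, -0.0679, 0.0986]
tcp_rot: [0.684, 0.718, 0.094, 0.088]
ft_force: [-0.3, -0.4, -1.2]
grip_width: 0.0111
grip_force: 58.4
```

Run:
```python
from h import *
st()
```

```text
t 6.52 deck [-0.0984 -0.1263  0.0197] F deck [-0.6 -0.4 -1.1] w 0.011076716650495467 roterr [-0.003 -0.005 -0.002]
```

Call:
servo_tool(
  commands=[0.0003, 0, -0.001, 0, 0, 0, 0, 0.0003, 0, -0.001, 0, 0, 0, 0, 0, 0, 0, 0, 0, 0, 0],
)

```text
time_s: 6.77
eef_pos: [0.5786, -0.068, 0.0975]
tcp_rot: [0.684, 0.718, 0.094, 0.087]
ft_force: [-2.6, 0.3, 5.8]
grip_width: 0.0113
grip_force: 59.5
```

Run:
```python
from h import *
st()
```

```text
t 6.77 deck [-0.0981 -0.1264  0.0185] F deck [-1.   0.4  6.3] w 0.0112613093640354 roterr [-0.003 -0.005 -0.002]
```

Call:
servo_tool(
  commands=[0, 0, 0, 0, 0, 0, 0.03, 0, 0, 0, 0, 0, 0, 0.05, 0, 0, 0, 0, 0, 0, 0.05, -0.0052, 0, 0.0193, 0, 0, 0, 0.05, -0.0052, 0, 0.0193, 0, 0, 0, 0.05, -0.0052, 0, 0.0193, 0, 0, 0, 0.05, -0.0052, 0, 0.0193, 0, 0, 0, 0.05, -0.0052, 0, 0.0193, 0, 0, 0, 0.05, 0, 0, 0, 0, 0, 0, 0.05],
)

```text
time_s: 7.52
eef_pos: [0.5549, -0.0686, 0.1975]
tcp_rot: [0.684, 0.718, 0.096, 0.091]
ft_force: [1.2, -0.4, 0.7]
grip_width: 0.0497
grip_force: 0.0
```

Run:
```python
from h import *
st();todeck([-.001,0,.1]);todeck([-.001,0,.027])
for t in("key","cover","dryer"):
  for n in("scene","top"):
    arm.capture(n); 
    for d in arm.silhouettes(t,n)[:1]: print(t,n,d["conf"],d["box"])
a=arm.capture("scene")[150:250,300:420,::-1];b=arm.capture("top")[110:210,290:410,::-1]
cv2.imwrite("pics/c4.png",cv2.resize(np.hstack([a,b]),None,fx=3.3,fy=3.3,interpolation=2))
```

```text
t 7.52 deck [-0.0951 -0.1259  0.1212] F deck [ 1.4 -0.5  0.4] w 0.04972638786234206 roterr [-0.001  0.003 -0.001]
shift [0.0903 0.1303 0.0039] rot [-0.001  0.003 -0.001]
shift [ 0.1092  0.1312 -0.0666] rot [-0.001  0.003 -0.001]
key scene 0.72 [325.1, 205.0, 364.7, 220.3]
key top 0.44 [318.6, 186.7, 332.9, 189.7]
cover scene 0.71 [250.4, 154.9, 410.4, 238.5]
cover top 0.89 [247.6, 129.8, 366.7, 178.9]
dryer scene 0.72 [250.2, 152.9, 411.7, 258.1]
dryer top 0.86 [244.8, 127.1, 363.2, 203.2]
```

View pics/c4.png

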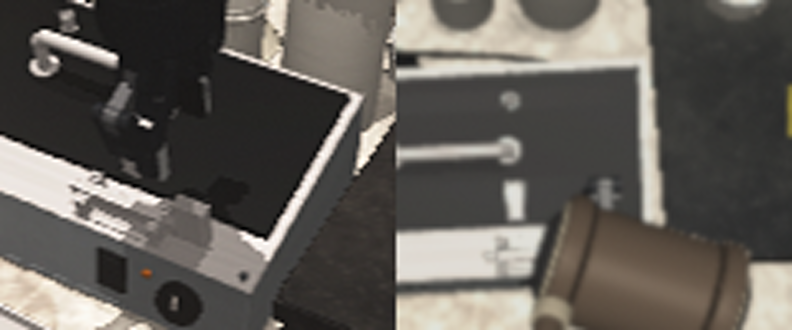

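Key lies in the rest, with its bar from about (80,190) to the tab at (195,225) in the left crop. Now the cover handle.

Call:
servo_tool(
  commands=[0.018, 0.026, 0.0008, 0, 0, 0, 0.05, 0.018, 0.026, 0.0008, 0, 0, 0, 0.05, 0.018, 0.026, 0.0008, 0, 0, 0, 0.05, 0.018, 0.026, 0.0008, 0, 0, 0, 0.05, 0.0183, 0.0263, 0.0008, 0, 0, 0, 0.05, 0, 0, 0, 0, 0, 0, 0.05],
)

```text
time_s: 8.72
eef_pos: [0.6462, 0.0667, 0.1982]
tcp_rot: [0.683, 0.719, 0.096, 0.088]
ft_force: [0.7, 0.7, -0.1]
grip_width: 0.0496
grip_force: 0.0
```

Call:
servo_tool(
  commands=[0.0047, 0.0002, -0.0176, 0, 0, 0, 0.05, 0.0047, 0.0002, -0.0176, 0, 0, 0, 0.05, 0.0047, 0.0002, -0.0176, 0, 0, 0, 0.05, 0.0047, 0.0002, -0.0176, 0, 0, 0, 0.05, 0, 0, 0, 0, 0, 0, 0.05, 0, 0, 0, 0, 0, 0, 0.05],
)

```text
time_s: 9.22
eef_pos: [0.6602, 0.0628, 0.1251]
tcp_rot: [0.684, 0.718, 0.093, 0.086]
ft_force: [-0.2, -0.8, 0.9]
grip_width: 0.0498
grip_force: 0.0
```

Run:
```python
from h import *
st();todeck([-.001,0,.027])
```

```text
t 9.22 deck [-0.0062  0.0004  0.0224] F deck [ 0.  -0.8  0.9] w 0.04980520863658363 roterr [-0.003 -0.008 -0.001]
shift [ 0.0038 -0.0002  0.0058] rot [-0.003 -0.008 -0.001]
```

Call:
servo_tool(
  commands=[0.0037, 0, 0.003, -0.003, -0.006, 0, 0.05, 0, 0, 0, 0, 0, 0, 0.03, 0, 0, 0, 0, 0, 0, 0.02, 0, 0, 0, 0, 0, 0, 0.01, 0, 0, 0, 0, 0, 0, 0, 0, 0, 0, 0, 0, 0, 0],
)

```text
time_s: 9.72
eef_pos: [0.6655, 0.0632, 0.1311]
tcp_rot: [0.684, 0.718, 0.095, 0.091]
ft_force: [-3.1, -0.2, 5.8]
grip_width: 0.01
grip_force: 58.4
```

Run:
```python
from h import *
st()
```

```text
t 9.72 deck [0.0005 0.0005 0.0269] F deck [-1.5 -0.1  6.4] w 0.009989859923749005 roterr [ 0.     0.002 -0.001]
```

Call:
servo_tool(
  commands=[-0.0013, 0, 0.0048, 0, 0, 0, 0, -0.0013, 0, 0.0048, 0, 0, 0, 0, -0.0021, -0.0001, 0.0077, 0, 0, 0, 0, -0.0021, -0.0001, 0.0077, 0, 0, 0, 0, -0.0021, -0.0001, 0.0077, 0, 0, 0, 0, -0.0021, -0.0001, 0.0077, 0, 0, 0, 0, -0.0026, -0.0001, 0.0097, 0, 0, 0, 0, -0.0026, -0.0001, 0.0097, 0, 0, 0, 0, -0.0026, -0.0001, 0.0097, 0, 0, 0, 0, 0, 0, 0, 0, 0, 0, 0],
)

```text
time_s: 10.55
eef_pos: [0.6479, 0.0626, 0.2026]
tcp_rot: [0.683, 0.718, 0.097, 0.092]
ft_force: [0.9, 0.2, -1.6]
grip_width: 0.0097
grip_force: 58.5
```

Run:
```python
from h import *
st()
g=[.475,-.295,.027]
go(g,down(0.0)); go([.475,-.295,.15],down(0.0))
```

```text
t 10.55 deck [0.002  0.0007 0.1005] F deck [ 0.4  0.2 -1.8] w 0.009710888359184182 roterr [ 0.     0.006 -0.002]
shift [-0.1729 -0.3576 -0.1756] rot [-0.006  0.268 -0.049]
shift [-0.1729 -0.3576 -0.0526] rot [-0.006  0.268 -0.049]
```

Call:
servo_tool(
  commands=[-0.0216, 0, 0.001, -0.0007, 0.0335, -0.006, 0, -0.0216, 0, 0.001, -0.0007, 0.0335, -0.006, 0, -0.0216, 0, 0.001, -0.0007, 0.0335, -0.006, 0, -0.0216, 0, 0.001, -0.0007, 0.0335, -0.006, 0, -0.0216, 0, 0.001, -0.0007, 0.0335, -0.006, 0, -0.0216, 0, 0.001, -0.0007, 0.0335, -0.006, 0, -0.0216, 0, 0.001, -0.0007, 0.0335, -0.006, 0, -0.0216, 0, 0.001, -0.0007, 0.0335, -0.006, 0],
)

```text
time_s: 11.22
eef_pos: [0.473, 0.0625, 0.2074]
tcp_rot: [0.707, 0.707, -0.002, -0.002]
ft_force: [-0.1, 0.1, -2.7]
grip_width: 0.01
grip_force: 58.7
```

Call:
servo_tool(
  commands=[0, -0.0302, 0, 0, 0, 0, 0, 0, -0.0302, 0, 0, 0, 0, 0, 0, -0.0302, 0, 0, 0, 0, 0, 0, -0.0302, 0, 0, 0, 0, 0, 0, -0.0302, 0, 0, 0, 0, 0, 0, -0.0302, 0, 0, 0, 0, 0, 0, -0.0302, 0, 0, 0, 0, 0, 0, -0.0302, 0, 0, 0, 0, 0, 0, -0.0302, 0, 0, 0, 0, 0, 0, -0.0302, 0, 0, 0, 0, 0, 0, -0.0302, 0, 0, 0, 0, 0, 0, -0.0302, 0, 0, 0, 0, 0],
)

```text
time_s: 12.22
eef_pos: [0.4738, -0.3017, 0.2073]
tcp_rot: [0.707, 0.707, -0.001, -0.001]
ft_force: [0.8, 1.1, -2.8]
grip_width: 0.0098
grip_force: 58.7
```

Call:
servo_tool(
  commands=[0, 0, -0.02, 0, 0, 0, 0, 0, 0, -0.02, 0, 0, 0, 0, 0, 0, -0.02, 0, 0, 0, 0, 0, 0, -0.02, 0, 0, 0, 0, 0, 0, 0, 0, 0, 0, 0],
)

```text
time_s: 12.63
eef_pos: [0.4707, -0.298, 0.1227]
tcp_rot: [0.707, 0.707, -0.002, -0.006]
ft_force: [-1.1, 1.2, -3.7]
grip_width: 0.0099
grip_force: 58.8
```

Run:
```python
from h import *
st();go([.475,-.30,.027],down(0.0))
im=arm.capture("top");im2=arm.capture("scene")
cv2.imwrite("pics/t5.png",cv2.resize(im[100:300,200:520,::-1],None,fx=2.5,fy=2.5))
cv2.imwrite("pics/s5.png",cv2.resize(im2[120:350,220:540,::-1],None,fx=2.5,fy=2.5))
for d in arm.silhouettes("reel_1","top"): print(d["conf"],d["box"])
for d in arm.silhouettes("tray","top"): print("tray",d["conf"],d["box"])
```

```text
t 12.63 deck [-0.2062 -0.3511  0.0736] F deck [-2.   1.2 -3.3] w 0.009921353226859013 roterr [ 0.001 -0.273  0.046]
shift [ 0.0043 -0.002  -0.0957] rot [-0.006 -0.012 -0.   ]
0.81 [332.7, 145.1, 352.0, 165.3]
0.6 [316.3, 183.5, 358.1, 189.3]
0.57 [297.8, 150.5, 315.0, 166.6]
0.55 [367.7, 198.7, 487.4, 243.4]
tray 0.75 [275.0, 211.1, 356.6, 239.8]
```

View pics/t5.png

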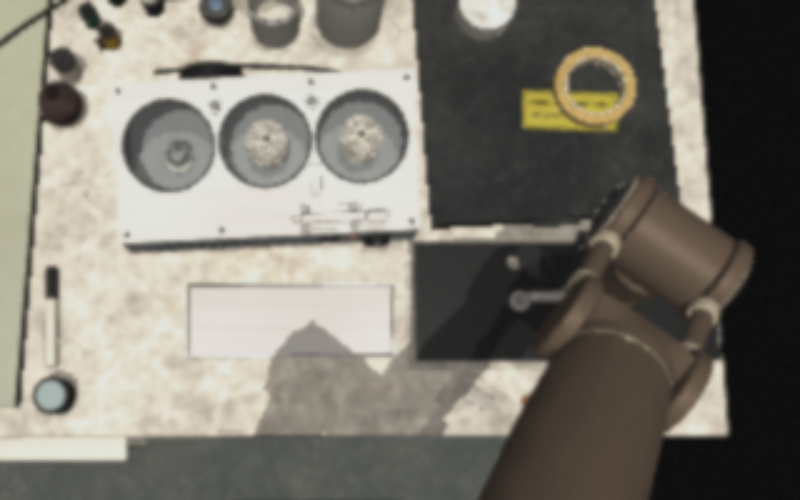

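Left port holds only a bare pedestal; reels are in the middle (265,140) and right (362,137) ports. The key is parked at (340,217) and the tray is in place at (190-392, 285-357). The cover spot is free, so I'll lower it.

Call:
servo_tool(
  commands=[0.001, 0, -0.02, -0.002, -0.003, 0, 0, 0.001, 0, -0.02, -0.002, -0.003, 0, 0, 0.001, 0, -0.02, -0.002, -0.003, 0, 0, 0, 0, -0.015, 0, 0, 0, 0, 0, 0, -0.007, 0, 0, 0, 0, 0, 0, -0.004, 0, 0, 0, 0, 0, 0, 0, 0, 0, 0, 0],
)

```text
time_s: 13.42
eef_pos: [0.4773, -0.3003, 0.0416]
tcp_rot: [0.707, 0.707, -0.0, 0.004]
ft_force: [-0.8, 0.0, -2.8]
grip_width: 0.0102
grip_force: 58.7
```

Run:
```python
from h import *
st();go([.475,-.30,.027],down(0.0))
```

```text
t 13.42 deck [-0.221  -0.3536 -0.0064] F deck [-1.5  0.1 -2.5] w 0.010226612364050253 roterr [ 0.012 -0.257  0.047]
shift [-0.0023  0.0003 -0.0146] rot [ 0.006  0.005 -0.001]
```

Call:
servo_tool(
  commands=[0, 0, -0.004, 0.002, 0.002, 0, 0, 0, 0, -0.004, 0.002, 0.002, 0, 0, 0, 0, -0.003, 0, 0, 0, 0, 0, 0, -0.002, 0, 0, 0, 0, 0, 0, -0.001, 0, 0, 0, 0, 0, 0, 0, 0, 0, 0, 0],
)

```text
time_s: 13.92
eef_pos: [0.4765, -0.2998, 0.0269]
tcp_rot: [0.707, 0.707, -0.0, 0.0]
ft_force: [0.6, 1.0, -2.6]
grip_width: 0.0102
grip_force: 58.8
```

Call:
servo_tool(
  commands=[0, 0, -0.001, 0, 0, 0, 0, 0, 0, 0, 0, 0, 0, 0],
)

```text
time_s: 14.08
eef_pos: [0.4767, -0.2999, 0.0267]
tcp_rot: [0.707, 0.707, -0.001, 0.0]
ft_force: [-0.7, 1.4, 1.3]
grip_width: 0.0102
grip_force: 59.4
```

Call:
servo_tool(
  commands=[0, 0, 0, 0, 0, 0, 0.02, 0, 0, 0, 0, 0, 0, 0.04, 0, 0, 0, 0, 0, 0, 0.05, 0, 0, 0.02, 0, 0, 0, 0.05, 0, 0, 0.03, 0, 0, 0, 0.05, 0, 0, 0.04, 0, 0, 0, 0.05, 0, 0, 0.04, 0, 0, 0, 0.065, 0, 0, 0.04, 0, 0, 0, 0.068, 0, 0, 0.02, 0, 0, 0, 0.068],
)

```text
time_s: 14.83
eef_pos: [0.4792, -0.3018, 0.2223]
tcp_rot: [0.707, 0.707, 0.0, 0.005]
ft_force: [0.6, -0.6, 0.2]
grip_width: 0.0683
grip_force: 0.0
```

Run:
```python
from h import *
q=J["deck"]
for n in("top","scene"):
    im=arm.capture(n)
    for d in arm.silhouettes("reel_1",n):
        b=d["box"];c=[(b[0]+b[2])/2,(b[1]+b[3])/2];print(n,round(d["conf"],2),np.round(b,1),"at z=.07:",np.round(ray(n,c,.0705),4))
    if n=="top": cv2.imwrite("pics/t6.png",cv2.resize(im[120:210,240:370,::-1],None,fx=6,fy=6,interpolation=2))
P=deck([[0,.12,0],[0,0,0],[0,-.12,0]],q)+Ro.from_euler("z",q[2]).apply([.009,0,0]);print(np.round(P,4))
print("ports px",np.round((proj("top",deck([[0,.12,0],[0,0,0],[0,-.12,0]],q))-[240,120])*6).tolist())
print("deck corners",np.round((proj("top",deck([[.08,.188,0],[.08,-.188,0],[-.118,-.188,0],[-.118,.188,0]],q))-[240,120])*6).tolist())
```

```text
top 0.77 [298.8 148.5 314.1 167.8] at z=.07: [0.6737 0.0643 0.0705]
top 0.59 [335.6 146.5 350.  164.9] at z=.07: [ 0.6809 -0.0515  0.0705]
scene 0.71 [325.  202.1 365.2 224.1] at z=.07: [ 0.6084 -0.0214  0.0705]
scene 0.55 [358.8 190.5 382.7 209.2] at z=.07: [ 0.6897 -0.0503  0.0705]
scene 0.49 [324.4 176.  342.3 192.2] at z=.07: [0.6918 0.0673 0.0705]
[[ 0.6753  0.1833  0.105 ]
 [ 0.681   0.0634  0.105 ]
 [ 0.6867 -0.0564  0.105 ]]
ports px [[166.0, 226.0], [398.0, 214.0], [630.0, 201.0]]
deck corners [[24.0, 77.0], [755.0, 37.0], [772.0, 422.0], [51.0, 460.0]]
```

View pics/t6.png

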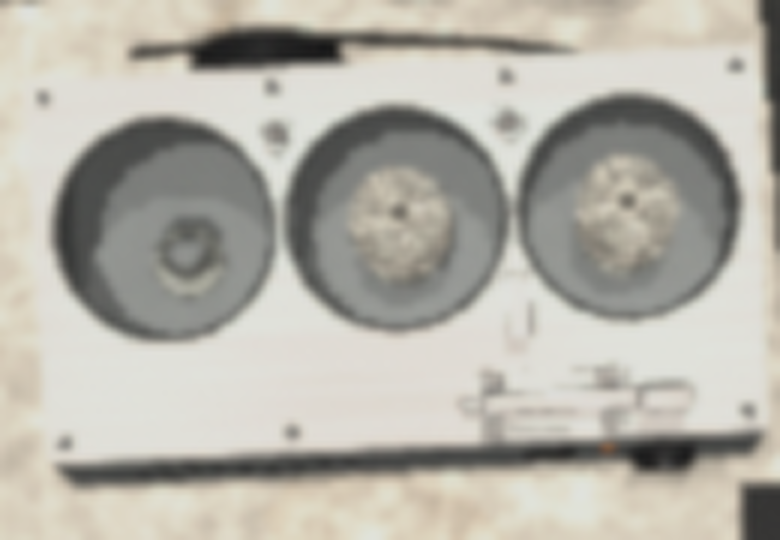

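Port centres are at about (165,229), (398,217) and (631,206), so the model is right to about 2 mm. The reels are at (398,222) and (627,212). I'm going to the middle reel.

Call:
servo_tool(
  commands=[0.0144, 0.0261, -0.003, 0, 0, 0.1156, 0.068, 0.0144, 0.0261, -0.003, 0, 0, 0.1156, 0.068, 0.0144, 0.0261, -0.003, 0, 0, 0.1156, 0.068, 0.0144, 0.0261, -0.003, 0, 0, 0.1156, 0.068, 0.0144, 0.0261, -0.003, 0, 0, 0.1156, 0.068, 0.0144, 0.0261, -0.003, 0, 0, 0.1156, 0.068, 0.0144, 0.0261, -0.003, 0, 0, 0.1156, 0.068],
)

```text
time_s: 15.62
eef_pos: [0.5762, -0.1154, 0.1919]
tcp_rot: [0.369, 0.93, -0.001, -0.002]
ft_force: [0.8, -0.7, -0.2]
grip_width: 0.0675
grip_force: 0.0
```

Call:
servo_tool(
  commands=[0.0144, 0.0261, -0.003, 0, 0, 0.1156, 0.068, 0.0144, 0.0261, -0.003, 0, 0, 0.1156, 0.068, 0.0144, 0.0261, -0.003, 0, 0, 0.1156, 0.068, 0.0144, 0.0261, -0.003, 0, 0, 0.1156, 0.068, 0.0144, 0.0261, -0.003, 0, 0, 0.1156, 0.068, 0.0144, 0.0261, -0.003, 0, 0, 0.1156, 0.068, 0.0144, 0.0261, -0.003, 0, 0, 0.1156, 0.068, 0, 0, 0, 0, 0, 0, 0.068, 0, 0, 0, 0, 0, 0, 0.068],
)

```text
time_s: 16.37
eef_pos: [0.6767, 0.067, 0.1705]
tcp_rot: [-0.025, 1.0, -0.0, -0.002]
ft_force: [-0.2, -0.3, -0.6]
grip_width: 0.0678
grip_force: 0.0
```

Run:
```python
from h import *
st();Y=J["deck"][2]+np.pi/2;go([.681,.064,.055],down(Y))
b=arm.capture("scene")[140:230,290:410,::-1]
cv2.imwrite("pics/c7.png",cv2.resize(b,None,fx=5,fy=5,interpolation=2))
```

```text
t 16.37 deck [0.0216 0.0037 0.062 ] F deck [-0.4 -0.3 -0.5] w 0.06779858712623803 roterr [ 0.212 -0.199 -1.564]
shift [ 0.0043 -0.003  -0.1155] rot [ 0.    -0.004 -0.003]
```

View pics/c7.png

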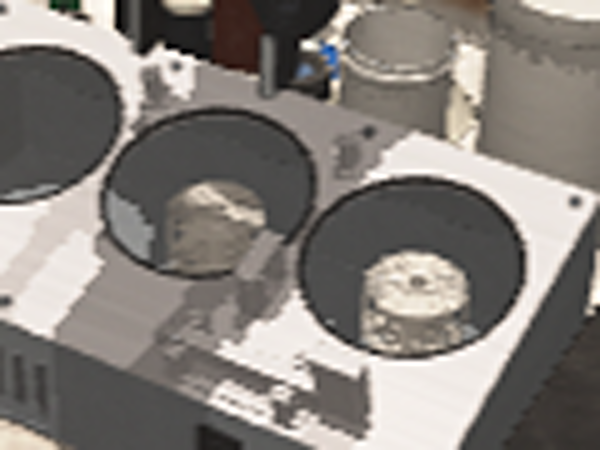

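Reels sit centred in their ports: the middle one at about (215,225) and the right one at (413,300). I'll descend with a force check.

Call:
servo_tool(
  commands=[0.002, -0.0015, -0.01, 0, -0.002, -0.0015, 0.068, 0.002, -0.0015, -0.01, 0, -0.002, -0.0015, 0.068, 0, 0, -0.015, 0, 0, 0, 0.068, 0, 0, -0.015, 0, 0, 0, 0.068, 0, 0, -0.015, 0, 0, 0, 0.068, 0, 0, -0.015, 0, 0, 0, 0.068, 0, 0, 0, 0, 0, 0, 0.068],
)

```text
time_s: 17.0
eef_pos: [0.6785, 0.0621, 0.0885]
tcp_rot: [-0.022, 1.0, -0.0, -0.002]
ft_force: [-0.8, -0.6, -0.4]
grip_width: 0.0676
grip_force: 0.0
```

Call:
servo_tool(
  commands=[0, 0, -0.01, 0, 0, 0, 0.068, 0, 0, -0.01, 0, 0, 0, 0.068, 0, 0, -0.008, 0, 0, 0, 0.068, 0, 0, -0.006, 0, 0, 0, 0.068, 0, 0, 0, 0, 0, 0, 0.068, 0, 0, 0, 0, 0, 0, 0.068],
)

```text
time_s: 17.5
eef_pos: [0.6821, 0.0628, 0.0614]
tcp_rot: [-0.022, 1.0, -0.0, 0.002]
ft_force: [-3.6, 0.8, 6.7]
grip_width: 0.0677
grip_force: 3.4
```

Run:
```python
from h import *
s=st();print(s["torque"],s["eef_pos"],s["ft_force"],s["grip_force"])
b=arm.capture("scene")[110:220,270:390,::-1]
cv2.imwrite("pics/c8.png",cv2.resize(b,None,fx=5,fy=5,interpolation=2))
s=arm.sense();print(s["torque"],s["eef_pos"],s["ft_force"],s["grip_force"])
```

```text
t 17.5 deck [-0.0015 -0.0006 -0.0447] F deck [-1.7  1.   7.4] w 0.06770782808640337 roterr [ 0.218 -0.192 -1.558]
[-0.24253208  0.44433773 -0.19071929] [0.68212578 0.06283777 0.06143744] [-3.57450014  0.84348039  6.72836803] 3.3816813678458857
[-0.25622154  0.40285991 -0.21902163] [0.68213758 0.06281708 0.06147362] [-4.11761546 -0.30511236  5.99629611] 3.334894119452656
```

View pics/c8.png

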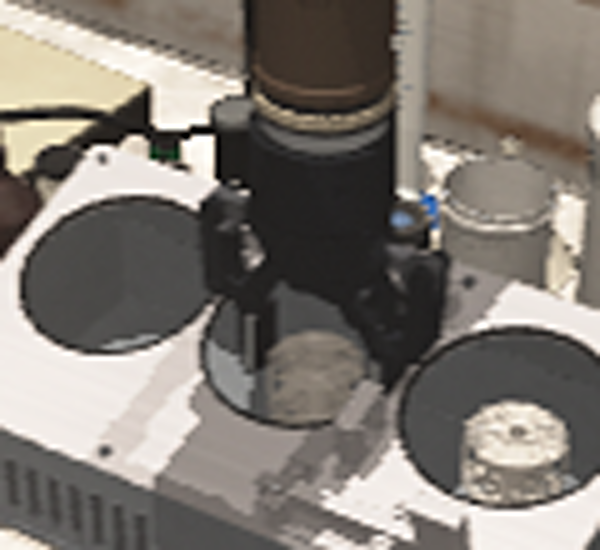

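The right-hand knuckle rests on the port edge, at about (400,360) in the crop. I'll raise a little and close.

Call:
servo_tool(
  commands=[0, 0, 0.003, 0, 0, 0, 0.065, 0, 0, 0.003, 0, 0, 0, 0.06, 0, 0, 0, 0, 0, 0, 0.055, 0, 0, 0, 0, 0, 0, 0.05, 0, 0, 0, 0, 0, 0, 0.04, 0, 0, 0, 0, 0, 0, 0.04],
)

```text
time_s: 18.05
eef_pos: [0.6834, 0.0626, 0.0672]
tcp_rot: [-0.023, 1.0, 0.0, 0.004]
ft_force: [0.4, -0.5, 6.1]
grip_width: 0.0503
grip_force: 62.1
```

Call:
servo_tool(
  commands=[0, 0, 0.003, 0, 0, 0, 0.04, 0, 0, 0.005, 0, 0, 0, 0.04, 0, 0, 0, 0, 0, 0, 0.04],
)

```text
time_s: 18.3
eef_pos: [0.6823, 0.0625, 0.0743]
tcp_rot: [-0.023, 1.0, -0.0, 0.003]
ft_force: [-0.2, -0.1, -0.7]
grip_width: 0.0503
grip_force: 62.1
```

Call:
servo_tool(
  commands=[0, 0, 0.01, 0, 0, 0, 0.04, 0, 0, 0.02, 0, 0, 0, 0.04, 0, 0, 0.03, 0, 0, 0, 0.04, 0, 0, 0.03, 0, 0, 0, 0.04, 0, 0, 0.02, 0, 0, 0, 0.04, -0.02, 0, 0, 0, 0, 0, 0.04, -0.03, 0, 0, 0, 0, 0, 0.04, -0.03, 0.001, 0, 0, 0, 0, 0.04, -0.03, 0.001, 0, 0, 0, 0, 0.04, -0.03, 0.002, 0, 0, 0, -0.01, 0.04, -0.03, 0.002, 0, 0, 0, -0.01, 0.04, -0.03, 0.002, 0, 0, 0, -0.01, 0.04],
)

```text
time_s: 19.3
eef_pos: [0.4806, 0.0705, 0.1843]
tcp_rot: [-0.007, 1.0, -0.0, 0.003]
ft_force: [-0.1, 0.1, -0.7]
grip_width: 0.0503
grip_force: 62.2
```

```bash
cat >> h.py <<'E'
def tray():
    H=np.array([[48,135,12],[48,-135,12],[-48,-135,12],[-48,135,12]])/1000;o=[]
    for n in("top","scene"):
        arm.capture(n);L=arm.silhouettes("tray",n)
        if not L: print("no tray",n);continue
        m=L[0]["region"].astype(np.uint8);h=cv2.findContours(m,0,2)[0];h=max(h,key=cv2.contourArea)
        c=cv2.minAreaRect(h); b=cv2.boxPoints(c);print(n,round(L[0]["conf"],2),np.round(L[0]["box"]),m.sum())
        if n=="top":
            p=ray(n,c[0],.008);print("top centre",np.round(p,4), "size",np.round(c[1],1))
E
python3 - <<'E'
from h import *
st();tray();go([.457,.078,.14],down(np.pi/2))
E
```

```text
t 19.3 deck [-0.1638  0.0166  0.126 ] F deck [-0.3  0.1 -0.6] w 0.05031342131073976 roterr [ 0.215 -0.194 -1.528]
top 0.64 [273. 210. 356. 239.] 1874
top centre [ 0.4598 -0.0388  0.008 ] size [30. 36.]
scene 0.81 [243. 224. 356. 297.] 3537
shift [-0.0249  0.0075 -0.0446] rot [ 0.     0.007 -0.016]
```

Tray boxes are unchanged. I'm lowering the reel.

Call:
servo_tool(
  commands=[-0.008, 0.0025, -0.02, 0, 0.002, -0.005, 0.04, -0.008, 0.0025, -0.02, 0, 0.002, -0.005, 0.04, -0.008, 0.0025, -0.025, 0, 0.002, -0.005, 0.04, 0, 0, -0.025, 0, 0, 0, 0.04, 0, 0, -0.025, 0, 0, 0, 0.04, 0, 0, -0.018, 0, 0, 0, 0.04, 0, 0, -0.012, 0, 0, 0, 0.04, 0, 0, -0.006, 0, 0, 0, 0.04, 0, 0, 0, 0, 0, 0, 0.04, 0, 0, 0, 0, 0, 0, 0.04],
)

```text
time_s: 20.33
eef_pos: [0.4596, 0.078, 0.0334]
tcp_rot: [-0.0, 1.0, -0.0, 0.0]
ft_force: [-0.0, 0.9, -0.6]
grip_width: 0.05
grip_force: 62.2
```

Run:
```python
from h import *
st();go([.457,.078,.0165],down(np.pi/2))
```

```text
t 20.33 deck [-0.2228  0.025  -0.0145] F deck [-0.1  0.9 -0.6] w 0.050049271864667545 roterr [ 0.209 -0.199 -1.514]
shift [-0.0026  0.     -0.0169] rot [ 0.  0. -0.]
```

Call:
servo_tool(
  commands=[-0.001, 0, -0.006, 0, 0, 0, 0.04, 0, 0, -0.004, 0, 0, 0, 0.04, 0, 0, -0.003, 0, 0, 0, 0.04, 0, 0, -0.0015, 0, 0, 0, 0.04, 0, 0, 0, 0, 0, 0, 0.04],
)

```text
time_s: 20.75
eef_pos: [0.457, 0.078, 0.0184]
tcp_rot: [-0.0, 1.0, -0.0, -0.001]
ft_force: [-0.5, -0.3, -0.7]
grip_width: 0.0503
grip_force: 62.2
```

Call:
servo_tool(
  commands=[0, 0, -0.0015, 0, 0, 0, 0.04, 0, 0, 0, 0, 0, 0, 0.04],
)

```text
time_s: 20.92
eef_pos: [0.4575, 0.078, 0.0173]
tcp_rot: [-0.0, 1.0, -0.0, -0.0]
ft_force: [0.3, -0.6, 0.5]
grip_width: 0.0503
grip_force: 62.5
```

Call:
servo_tool(
  commands=[0, 0, -0.001, 0, 0, 0, 0.04, 0, 0, 0, 0, 0, 0, 0.04],
)

```text
time_s: 21.08
eef_pos: [0.4574, 0.078, 0.0171]
tcp_rot: [-0.0, 1.0, -0.0, -0.001]
ft_force: [-2.5, 0.2, 8.7]
grip_width: 0.0497
grip_force: 63.3
```

Call:
servo_tool(
  commands=[0, 0, 0.0005, 0, 0, 0, 0.052, 0, 0, 0, 0, 0, 0, 0.056, 0, 0, 0, 0, 0, 0, 0.062, 0, 0, 0, 0, 0, 0, 0.066, 0, 0, 0.01, 0, 0, 0, 0.066, 0, 0, 0.02, 0, 0, 0, 0.066, 0, 0, 0.03, 0, 0, 0, 0.066, 0, 0, 0.04, 0, 0, 0, 0.066, 0, 0, 0.04, 0, 0, 0, 0.066, 0.005, 0, 0.03, 0, 0, 0, 0.066, 0, 0, 0, 0, 0, 0, 0.066],
)

```text
time_s: 22.0
eef_pos: [0.4685, 0.0785, 0.1948]
tcp_rot: [-0.0, 1.0, 0.001, 0.008]
ft_force: [1.2, 0.6, 1.3]
grip_width: 0.0661
grip_force: 0.0
```

Run:
```python
from h import *
st();go([.686,-.056,.17],down(np.pi/2+.0475))
for n in("top","scene"):
    im=arm.capture(n)
    for d in arm.silhouettes("reel_1",n): 
        b=d["box"];print(n,round(d["conf"],2),np.round(b),np.round(ray(n,[(b[0]+b[2])/2,(b[1]+b[3])/2],.02),3))
    if n=="scene": cv2.imwrite("pics/c9.png",cv2.resize(im[150:300,230:400,::-1],None,fx=4,fy=4,interpolation=2))
```

```text
t 22.0 deck [-0.1724  0.0251  0.1392] F deck [1.5 0.5 1. ] w 0.06605091402030824 roterr [ 0.22  -0.186 -1.512]
shift [ 0.2175 -0.1345 -0.0248] rot [-0.001  0.016  0.047]
top 0.66 [336. 148. 352. 163.] [ 0.697 -0.058  0.02 ]
top 0.42 [294. 226. 309. 239.] [0.442 0.083 0.02 ]
scene 0.82 [270. 235. 289. 259.] [0.459 0.077 0.02 ]
scene 0.6 [361. 192. 383. 210.] [ 0.743 -0.029  0.02 ]
```

View pics/c9.png

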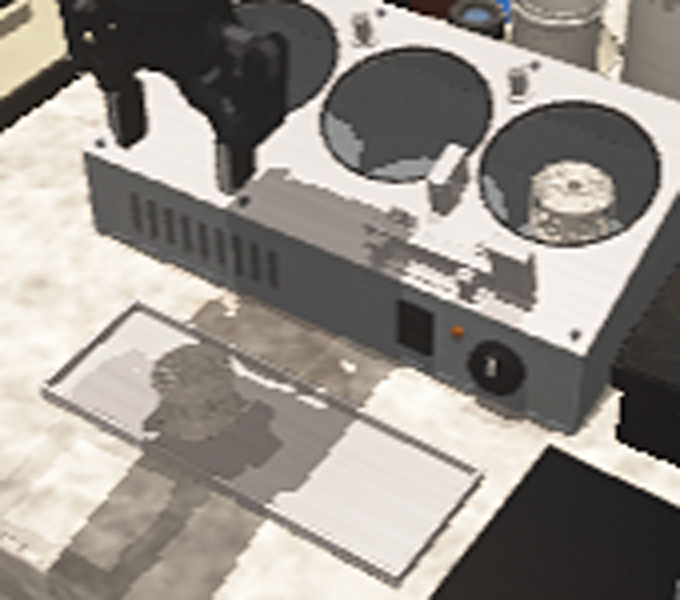

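Reel stands upright on the tray at about (195,390). The right reel is still in its port at (573,200). I'm going there.

Call:
servo_tool(
  commands=[0.0198, -0.0122, -0.0022, 0, 0.0012, 0.0043, 0.064, 0.0198, -0.0122, -0.0022, 0, 0.0012, 0.0043, 0.064, 0.0198, -0.0122, -0.0022, 0, 0.0012, 0.0043, 0.064, 0.0198, -0.0122, -0.0022, 0, 0.0012, 0.0043, 0.064, 0.0198, -0.0122, -0.0022, 0, 0.0012, 0.0043, 0.064, 0.0198, -0.0122, -0.0022, 0, 0.0012, 0.0043, 0.064, 0.0198, -0.0122, -0.0022, 0, 0.0012, 0.0043, 0.064, 0.0198, -0.0122, -0.0022, 0, 0.0012, 0.0043, 0.064, 0.0198, -0.0122, -0.0022, 0, 0.0012, 0.0043, 0.064, 0.0198, -0.0122, -0.0022, 0, 0, 0.0043, 0.064, 0.0195, -0.0122, -0.0022, 0, 0, 0.0043, 0.064, 0, 0, 0, 0, 0, 0, 0.064],
)

```text
time_s: 23.2
eef_pos: [0.6809, -0.0586, 0.1587]
tcp_rot: [-0.023, 1.0, -0.0, -0.007]
ft_force: [-0.2, -0.9, -0.4]
grip_width: 0.0639
grip_force: 0.0
```

Call:
servo_tool(
  commands=[0, 0, 0, 0, 0, 0, 0.064, 0, 0, 0, 0, 0, 0, 0.064],
)

```text
time_s: 23.37
eef_pos: [0.6777, -0.0558, 0.1598]
tcp_rot: [-0.024, 1.0, 0.0, -0.008]
ft_force: [-0.2, 0.4, -0.2]
grip_width: 0.0642
grip_force: 0.0
```

Run:
```python
from h import *
st();go([.686,-.0555,.065],down(np.pi/2+.0475))
```

```text
t 23.37 deck [ 0.0143 -0.1189  0.0529] F deck [-0.3  0.4 -0.1] w 0.06418312322881022 roterr [ 0.202 -0.208 -1.563]
shift [ 0.0083  0.0003 -0.0948] rot [-0.001 -0.017  0.   ]
```

Call:
servo_tool(
  commands=[0.004, 0, -0.015, 0, -0.008, 0, 0.064, 0.004, 0, -0.015, 0, -0.008, 0, 0.064, 0, 0, -0.015, 0, 0, 0, 0.064, 0, 0, -0.015, 0, 0, 0, 0.064, 0, 0, -0.01, 0, 0, 0, 0.064, 0, 0, -0.01, 0, 0, 0, 0.064, 0, 0, -0.008, 0, 0, 0, 0.064, 0, 0, -0.006, 0, 0, 0, 0.064, 0, 0, 0, 0, 0, 0, 0.064],
)

```text
time_s: 24.12
eef_pos: [0.6867, -0.0561, 0.0667]
tcp_rot: [-0.024, 1.0, -0.0, 0.001]
ft_force: [-0.4, -0.3, -0.6]
grip_width: 0.0637
grip_force: 0.0
```

Run:
```python
from h import *
st();go([.686,-.0555,.065],down(np.pi/2+.0475))
b=arm.capture("scene")[130:220,310:420,::-1]
cv2.imwrite("pics/c10.png",cv2.resize(b,None,fx=5,fy=5,interpolation=2))
```

```text
t 24.12 deck [-0.0012 -0.1196 -0.0394] F deck [-0.6 -0.3 -0.5] w 0.06374893674943498 roterr [ 0.217 -0.194 -1.561]
shift [-0.0007  0.0006 -0.0017] rot [ 0.     0.002 -0.   ]
```

View pics/c10.png

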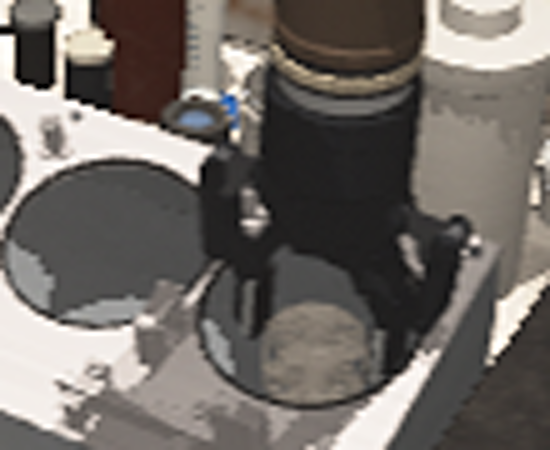

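Fingers straddle the reel (315,350) with no contact. I'll grip and lift.

Call:
servo_tool(
  commands=[0, 0, 0, 0, 0, 0, 0.06, 0, 0, 0, 0, 0, 0, 0.056, 0, 0, 0, 0, 0, 0, 0.05, 0, 0, 0, 0, 0, 0, 0.04, 0, 0, 0, 0, 0, 0, 0.04, 0, 0, 0, 0, 0, 0, 0.04],
)

```text
time_s: 24.67
eef_pos: [0.689, -0.0564, 0.0699]
tcp_rot: [-0.024, 1.0, -0.001, 0.004]
ft_force: [0.5, 0.2, 6.3]
grip_width: 0.0499
grip_force: 62.4
```

Call:
servo_tool(
  commands=[0, 0, 0.003, 0, 0, 0, 0.04, 0, 0, 0.007, 0, 0, 0, 0.04, 0, 0, 0.02, 0, 0, 0, 0.04, 0, 0, 0.03, 0, 0, 0, 0.04, 0, 0, 0.03, 0, 0, 0, 0.04, 0, 0, 0.03, 0, 0, 0, 0.04],
)

```text
time_s: 25.17
eef_pos: [0.6867, -0.0561, 0.1886]
tcp_rot: [-0.024, 1.0, -0.0, 0.001]
ft_force: [0.5, 0.4, -1.0]
grip_width: 0.0496
grip_force: 62.2
```

Call:
servo_tool(
  commands=[-0.02, 0.003, 0, 0, 0, -0.005, 0.04, -0.03, 0.006, 0, 0, 0, -0.007, 0.04, -0.03, 0.006, 0, 0, 0, -0.007, 0.04, -0.03, 0.006, 0, 0, 0, -0.007, 0.04, -0.03, 0.006, 0, 0, 0, -0.007, 0.04, -0.03, 0.006, 0, 0, 0, -0.007, 0.04, -0.03, 0.005, 0, 0, 0, -0.007, 0.04, -0.025, 0.005, 0, 0, 0, 0, 0.04, 0, 0, 0, 0, 0, 0, 0.04],
)

```text
time_s: 25.92
eef_pos: [0.4561, -0.012, 0.1866]
tcp_rot: [-0.001, 1.0, 0.0, -0.002]
ft_force: [-0.8, -0.1, -1.3]
grip_width: 0.0495
grip_force: 62.2
```

Run:
```python
from h import *
st();go([.458,-.01,.017],down(np.pi/2));tray()
```

```text
t 25.92 deck [-0.1906 -0.0646  0.1355] F deck [-1.1 -0.1 -1. ] w 0.049461998291189 roterr [ 0.206 -0.202 -1.515]
shift [ 0.0019  0.002  -0.1696] rot [-0.001 -0.004 -0.001]
no tray top
scene 0.74 [243. 224. 354. 294.] 3070
```

Call:
servo_tool(
  commands=[0.001, 0.001, -0.02, 0, -0.002, 0, 0.04, 0.001, 0.001, -0.025, 0, -0.002, 0, 0.04, 0, 0, -0.03, 0, 0, 0, 0.04, 0, 0, -0.03, 0, 0, 0, 0.04, 0, 0, -0.025, 0, 0, 0, 0.04, 0, 0, -0.015, 0, 0, 0, 0.04, 0, 0, -0.01, 0, 0, 0, 0.04, 0, 0, -0.003, 0, 0, 0, 0.04, 0, 0, 0, 0, 0, 0, 0.04, 0, 0, 0, 0, 0, 0, 0.04],
)

```text
time_s: 26.95
eef_pos: [0.4661, -0.0114, 0.0311]
tcp_rot: [-0.0, 1.0, -0.0, 0.005]
ft_force: [0.1, -0.6, -0.9]
grip_width: 0.0497
grip_force: 62.2
```

Call:
servo_tool(
  commands=[0, 0, -0.003, 0, 0, 0, 0.04, 0, 0, -0.0015, 0, 0, 0, 0.04, 0, 0, 0, 0, 0, 0, 0.04],
)

```text
time_s: 27.2
eef_pos: [0.4653, -0.0113, 0.0264]
tcp_rot: [-0.0, 1.0, -0.0, 0.005]
ft_force: [0.3, -0.6, -0.3]
grip_width: 0.0496
grip_force: 62.2
```

Call:
servo_tool(
  commands=[0, 0, -0.0015, 0, 0, 0, 0.04, 0, 0, 0, 0, 0, 0, 0.04],
)

```text
time_s: 27.37
eef_pos: [0.4648, -0.0112, 0.0245]
tcp_rot: [-0.0, 1.0, -0.0, 0.004]
ft_force: [-0.4, 0.5, -1.2]
grip_width: 0.05
grip_force: 62.2
```

Call:
servo_tool(
  commands=[-0.003, 0, -0.0015, 0, 0.004, 0, 0.04, -0.003, 0, -0.0015, 0, 0.004, 0, 0.04, 0, 0, 0, 0, 0, 0, 0.04],
)

```text
time_s: 27.62
eef_pos: [0.4575, -0.0111, 0.0209]
tcp_rot: [-0.0, 1.0, -0.0, -0.001]
ft_force: [-0.2, 0.1, -0.4]
grip_width: 0.0498
grip_force: 62.3
```

Call:
servo_tool(
  commands=[0, 0, -0.001, 0, 0, 0, 0.04, 0, 0, 0, 0, 0, 0, 0.04],
)

```text
time_s: 27.78
eef_pos: [0.4586, -0.0112, 0.0202]
tcp_rot: [-0.0, 1.0, -0.0, 0.0]
ft_force: [-0.5, -0.3, -0.8]
grip_width: 0.0499
grip_force: 62.2
```

Call:
servo_tool(
  commands=[0, 0, -0.001, 0, 0, 0, 0.04, 0, 0, 0, 0, 0, 0, 0.04],
)

```text
time_s: 27.95
eef_pos: [0.4587, -0.0112, 0.0199]
tcp_rot: [-0.0, 1.0, -0.0, -0.0]
ft_force: [-2.7, -1.1, 5.5]
grip_width: 0.0499
grip_force: 63.0
```

Call:
servo_tool(
  commands=[0, 0, -0.0008, 0, 0, 0, 0.04, 0, 0, 0, 0, 0, 0, 0.04],
)

```text
time_s: 28.12
eef_pos: [0.4586, -0.0112, 0.0198]
tcp_rot: [-0.0, 1.0, -0.0, -0.001]
ft_force: [-3.9, 0.2, 12.8]
grip_width: 0.0503
grip_force: 63.7
```

Call:
servo_tool(
  commands=[0, 0, 0.0012, 0, 0, 0, 0.052, 0, 0, 0, 0, 0, 0, 0.056, 0, 0, 0, 0, 0, 0, 0.062, 0, 0, 0, 0, 0, 0, 0.066, 0, 0, 0.01, 0, 0, 0, 0.066, 0, 0, 0.02, 0, 0, 0, 0.066, 0, 0, 0.03, 0, 0, 0, 0.066, 0, 0, 0.04, 0, 0, 0, 0.066, 0, 0, 0.04, 0, 0, 0, 0.066, 0.001, -0.015, 0.01, 0, 0, -0.1, 0.05, 0.001, -0.02, 0, 0, 0, -0.12, 0.05, 0.001, -0.02, 0, 0, 0, -0.12, 0.05],
)

```text
time_s: 29.12
eef_pos: [0.4631, -0.0668, 0.1724]
tcp_rot: [0.171, 0.985, -0.001, 0.003]
ft_force: [0.2, 0.3, 0.3]
grip_width: 0.0498
grip_force: 0.0
```

Run:
```python
from h import *
st();go([.4767,-.2999,.10],down(0));tray()
im=arm.capture("top")
for t in("reel_1","cover"):
    for d in arm.silhouettes(t,"top")[:3]:
        m=cv2.minAreaRect(np.argwhere(d["region"])[:,::-1].astype(np.float32));print(t,round(d["conf"],2),np.round(d["box"]),np.round(ray("top",m[0],.006),3),m[1:])
```

```text
t 29.12 deck [-0.19   -0.1197  0.1207] F deck [0.2 0.3 0.2] w 0.04977378887794952 roterr [ 0.17  -0.22  -1.172]
shift [ 0.0136 -0.2331 -0.0724] rot [ 0.005  0.003 -1.227]
top 0.74 [274. 207. 358. 239.] 1659
top centre [0.4604 0.0894 0.008 ] size [30. 53.]
scene 0.94 [244. 225. 352. 291.] 2575
reel_1 0.67 [293. 222. 309. 238.] [0.455 0.081 0.006] ((16.970561981201172, 16.26345443725586), 45.0)
reel_1 0.53 [334. 225. 335. 236.] [ 0.451 -0.028  0.006] ((4.472135543823242, 8.9442720413208), 26.56505012512207)
cover 0.73 [366. 198. 478. 246.] [ 0.476 -0.301  0.006] ((111.34198760986328, 45.755069732666016), 1.3322198390960693)
```

Call:
servo_tool(
  commands=[0.0012, -0.0212, -0.0062, 0, 0, -0.1115, 0.05, 0.0012, -0.0212, -0.0062, 0, 0, -0.1115, 0.05, 0.0012, -0.0212, -0.0062, 0, 0, -0.1115, 0.05, 0.0012, -0.0212, -0.0062, 0, 0, -0.1115, 0.05, 0.0012, -0.0212, -0.0062, 0, 0, -0.1115, 0.05, 0.0012, -0.0212, -0.0062, 0, 0, -0.1115, 0.05, 0.0012, -0.0212, -0.0062, 0, 0, -0.1115, 0.05, 0.0012, -0.0212, -0.0062, 0, 0, -0.1115, 0.05, 0.0012, -0.0212, -0.0062, 0, 0, -0.1115, 0.05, 0.0012, -0.0212, -0.0062, 0, 0, -0.1115, 0.05, 0.0012, -0.0212, -0.0062, 0, 0, -0.1115, 0.05, 0, 0, 0, 0, 0, 0, 0.05],
)

```text
time_s: 30.47
eef_pos: [0.4752, -0.3018, 0.1004]
tcp_rot: [0.707, 0.708, -0.001, 0.0]
ft_force: [1.3, 0.3, 0.2]
grip_width: 0.0499
grip_force: 0.0
```

Call:
servo_tool(
  commands=[0, 0, 0, 0, 0, 0, 0.05, 0, 0, 0, 0, 0, 0, 0.05],
)

```text
time_s: 30.63
eef_pos: [0.4747, -0.2982, 0.1012]
tcp_rot: [0.705, 0.71, -0.0, -0.001]
ft_force: [-0.6, 0.2, -0.5]
grip_width: 0.0502
grip_force: 0.0
```

Run:
```python
from h import *
st();go([.4767,-.2999,.028],down(0))
```

```text
t 30.63 deck [-0.2079 -0.3514  0.0517] F deck [-0.7  0.3 -0.3] w 0.05017125896654334 roterr [ 0.006 -0.264  0.04 ]
shift [ 0.002  -0.0017 -0.0732] rot [-0.001 -0.002 -0.007]
```

Call:
servo_tool(
  commands=[0.001, -0.001, -0.02, 0, 0, -0.003, 0.05, 0.001, 0, -0.02, 0, -0.001, -0.003, 0.05, 0, 0, -0.018, 0, 0, 0, 0.05, 0, 0, -0.012, 0, 0, 0, 0.05, 0, 0, 0, 0, 0, 0, 0.05, 0, 0, 0, 0, 0, 0, 0.05],
)

```text
time_s: 31.13
eef_pos: [0.4766, -0.2992, 0.0312]
tcp_rot: [0.707, 0.707, -0.0, -0.001]
ft_force: [0.7, -0.4, -0.2]
grip_width: 0.0498
grip_force: 0.0
```

Call:
servo_tool(
  commands=[0, 0, 0, 0, 0, 0, 0.03, 0, 0, 0, 0, 0, 0, 0.02, 0, 0, 0, 0, 0, 0, 0.01, 0, 0, 0, 0, 0, 0, 0, 0, 0, 0, 0, 0, 0, 0, 0, 0, 0, 0, 0, 0, 0],
)

```text
time_s: 31.63
eef_pos: [0.4778, -0.301, 0.033]
tcp_rot: [0.708, 0.707, 0.0, 0.001]
ft_force: [-1.9, 0.9, 5.6]
grip_width: 0.0097
grip_force: 58.6
```

Run:
```python
from h import *
s=st();print(s["eef_pos"],(down(0)*Ro.from_quat(s["tcp_rot"]).inv()).as_rotvec())
```

```text
t 31.63 deck [-0.2227 -0.3544 -0.0149] F deck [-0.3  1.   5.9] w 0.009738515320906901 roterr [ 0.008 -0.26   0.049]
[ 0.47782177 -0.30101232  0.03300047] [0.00161407 0.00196376 0.00118411]
```

Call:
servo_tool(
  commands=[0, 0, 0.004, 0, 0, 0, 0, 0, 0, 0.01, 0, 0, 0, 0, 0, 0, 0.025, 0, 0, 0, 0, 0, 0, 0.035, 0, 0, 0, 0, 0, 0, 0.035, 0, 0, 0, 0, 0, 0, 0.035, 0, 0, 0, 0, 0, 0, 0.035, 0, 0, 0, 0, 0, 0, 0.015, 0, 0, 0, 0],
)

```text
time_s: 32.3
eef_pos: [0.4788, -0.3018, 0.2313]
tcp_rot: [0.708, 0.707, 0.001, 0.004]
ft_force: [1.2, -0.6, -2.8]
grip_width: 0.0096
grip_force: 58.9
```

Call:
servo_tool(
  commands=[0, 0.0302, 0, 0, 0, 0, 0, 0, 0.0302, 0, 0, 0, 0, 0, 0, 0.0302, 0, 0, 0, 0, 0, 0, 0.0302, 0, 0, 0, 0, 0, 0, 0.0302, 0, 0, 0, 0, 0, 0, 0.0302, 0, 0, 0, 0, 0, 0, 0.0302, 0, 0, 0, 0, 0, 0, 0.0302, 0, 0, 0, 0, 0, 0, 0.0302, 0, 0, 0, 0, 0, 0, 0.0302, 0, 0, 0, 0, 0, 0, 0.0302, 0, 0, 0, 0, 0, 0, 0.0302, 0, 0, 0, 0, 0],
)

```text
time_s: 33.3
eef_pos: [0.4759, 0.0633, 0.2255]
tcp_rot: [0.708, 0.707, -0.0, 0.0]
ft_force: [0.2, -0.2, -2.4]
grip_width: 0.0097
grip_force: 58.8
```

Call:
servo_tool(
  commands=[0, 0, 0, 0, 0, 0, 0, 0, 0, 0, 0, 0, 0, 0],
)

```text
time_s: 33.47
eef_pos: [0.4761, 0.0632, 0.2253]
tcp_rot: [0.706, 0.708, -0.001, 0.0]
ft_force: [-0.3, -1.3, -2.9]
grip_width: 0.0097
grip_force: 58.8
```

Run:
```python
from h import *
st();todeck([.0005,-.0006,.1082]);todeck([.0005,-.0006,.0332])
```

```text
t 33.47 deck [-0.1579  0.0095  0.1669] F deck [-1.1 -1.2 -2.7] w 0.00973080600265906 roterr [ 0.008 -0.262  0.045]
shift [ 0.1685 -0.0021 -0.0157] rot [ 0.008 -0.262  0.045]
shift [ 0.1879 -0.0012 -0.0881] rot [ 0.008 -0.262  0.045]
```

Call:
servo_tool(
  commands=[0.0211, -0.0003, 0, 0.001, -0.0328, 0.0056, 0, 0.0211, -0.0003, 0, 0.001, -0.0328, 0.0056, 0, 0.0211, -0.0003, 0, 0.001, -0.0328, 0.0056, 0, 0.0211, -0.0003, 0, 0.001, -0.0328, 0.0056, 0, 0.0211, -0.0003, 0, 0.001, -0.0328, 0.0056, 0, 0.0211, -0.0003, 0, 0.001, -0.0328, 0.0056, 0, 0.0211, -0.0003, 0, 0.001, -0.0328, 0.0056, 0, 0.0211, -0.0003, 0, 0.001, -0.0328, 0.0056, 0, 0, 0, -0.008, 0, 0, 0, 0, 0, 0, -0.0077, 0, 0, 0, 0, 0, 0, 0, 0, 0, 0, 0],
)

```text
time_s: 34.38
eef_pos: [0.6425, 0.0585, 0.2062]
tcp_rot: [0.686, 0.716, 0.092, 0.087]
ft_force: [-1.0, 0.7, -3.5]
grip_width: 0.0092
grip_force: 58.9
```

Call:
servo_tool(
  commands=[0, 0, 0, 0, 0, 0, 0, 0, 0, 0, 0, 0, 0, 0],
)

```text
time_s: 34.55
eef_pos: [0.6448, 0.0593, 0.2093]
tcp_rot: [0.686, 0.716, 0.095, 0.089]
ft_force: [0.0, 0.2, -2.5]
grip_width: 0.0098
grip_force: 58.9
```

Run:
```python
from h import *
st();todeck([.0005,-.0006,.1082]);todeck([.0005,-.0006,.075]);todeck([.0005,-.0006,.0332])
```

```text
t 34.55 deck [ 0.0006 -0.0024  0.1078] F deck [-0.6  0.2 -2.5] w 0.009811073513430404 roterr [-0.002 -0.001  0.004]
shift [-0.0002  0.0018  0.0004] rot [-0.002 -0.001  0.004]
shift [ 0.0083  0.0022 -0.0317] rot [-0.002 -0.001  0.004]
shift [ 0.0191  0.0027 -0.0721] rot [-0.002 -0.001  0.004]
```

Call:
servo_tool(
  commands=[0.001, 0.001, -0.005, -0.001, 0, 0.002, 0, 0.0018, 0.001, -0.0065, -0.001, -0.001, 0.002, 0, 0.0018, 0.0003, -0.0065, 0, 0, 0, 0, 0.0018, 0, -0.0065, 0, 0, 0, 0, 0.0018, 0, -0.006, 0, 0, 0, 0, 0.0014, 0, -0.005, 0, 0, 0, 0, 0, 0, 0, 0, 0, 0, 0, 0, 0, 0, 0, 0, 0, 0],
)

```text
time_s: 35.22
eef_pos: [0.655, 0.0619, 0.1735]
tcp_rot: [0.684, 0.718, 0.095, 0.09]
ft_force: [0.1, -0.7, -3.2]
grip_width: 0.01
grip_force: 58.9
```

Run:
```python
from h import *
st();todeck([.0005,-.0006,.060]);todeck([.0005,-.0006,.0332])
b=arm.capture("scene")[120:250,240:420,::-1]
cv2.imwrite("pics/c11.png",cv2.resize(b,None,fx=4.4,fy=4.4,interpolation=2))
```

```text
t 35.22 deck [ 0.0013 -0.0003  0.0706] F deck [-0.8 -0.7 -3.1] w 0.009991998281361386 roterr [ 0.     0.    -0.001]
shift [ 0.002  -0.0002 -0.0104] rot [ 0.     0.    -0.001]
shift [ 0.0089  0.0001 -0.0363] rot [ 0.     0.    -0.001]
```

View pics/c11.png

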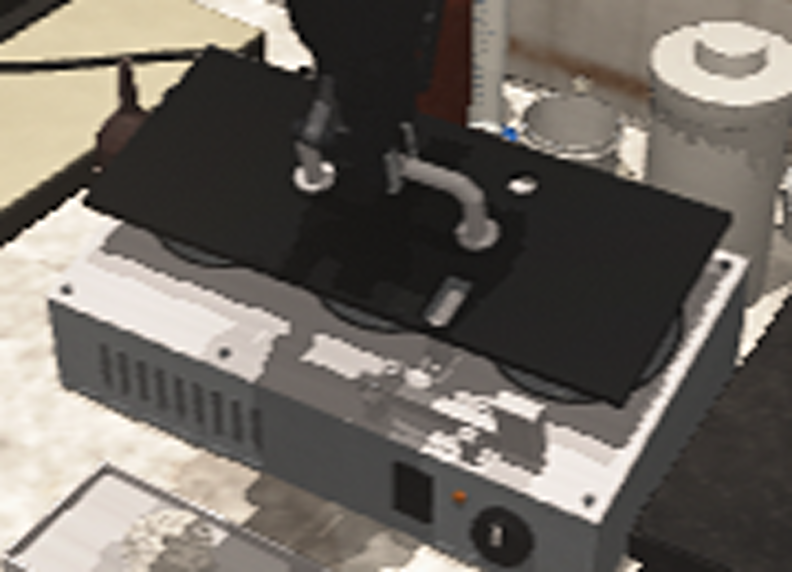

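The lug shows through its hole at (448,300) and the right pin at (522,185), so they are aligned. I'll descend in steps.

Call:
servo_tool(
  commands=[0.0007, 0, -0.004, 0, 0, 0, 0, 0.0008, 0, -0.004, 0, 0, 0, 0, 0.0007, 0, -0.0035, 0, 0, 0, 0, 0, 0, 0, 0, 0, 0, 0],
)

```text
time_s: 35.6
eef_pos: [0.6569, 0.0619, 0.1618]
tcp_rot: [0.684, 0.718, 0.094, 0.09]
ft_force: [-0.5, -0.3, -3.6]
grip_width: 0.0097
grip_force: 58.9
```

Call:
servo_tool(
  commands=[0.0011, 0, -0.004, 0, 0, 0, 0, 0.001, 0, -0.004, 0, 0, 0, 0, 0, 0, 0, 0, 0, 0, 0],
)

```text
time_s: 35.85
eef_pos: [0.659, 0.0618, 0.1535]
tcp_rot: [0.684, 0.718, 0.094, 0.09]
ft_force: [0.4, -0.3, -2.9]
grip_width: 0.0095
grip_force: 58.9
```

Run:
```python
from h import *
st();todeck([.0005,-.0006,.042]);todeck([.0005,-.0006,.0332])
```

```text
t 35.85 deck [-0.0001 -0.0005  0.0503] F deck [-0.4 -0.4 -2.9] w 0.00950267247394943 roterr [ 0.    -0.    -0.001]
shift [ 0.0027  0.0001 -0.0078] rot [ 0.    -0.    -0.001]
shift [ 0.0049  0.0002 -0.0163] rot [ 0.    -0.    -0.001]
```

Lug and pins are inside with no resistance.

Call:
servo_tool(
  commands=[0.0012, 0, -0.004, 0, 0, 0, 0, 0.0012, 0, -0.004, 0, 0, 0, 0, 0, 0, 0, 0, 0, 0, 0],
)

```text
time_s: 36.1
eef_pos: [0.6615, 0.0619, 0.1456]
tcp_rot: [0.684, 0.718, 0.094, 0.09]
ft_force: [-0.6, 0.5, -2.8]
grip_width: 0.0098
grip_force: 58.9
```

Call:
servo_tool(
  commands=[0.0008, 0, -0.0027, 0, 0, 0, 0, 0.0008, 0, -0.0027, 0, 0, 0, 0, 0, 0, 0, 0, 0, 0, 0],
)

```text
time_s: 36.35
eef_pos: [0.6634, 0.0619, 0.1408]
tcp_rot: [0.684, 0.718, 0.095, 0.09]
ft_force: [-0.4, 1.3, -3.4]
grip_width: 0.0097
grip_force: 58.9
```

Run:
```python
from h import *
s=st();print(s["torque"]);todeck([.0005,-.0006,.0332])
```

```text
t 36.35 deck [ 0.0009 -0.0007  0.0368] F deck [-1.2  1.3 -3.2] w 0.009746267806659603 roterr [ 0.     0.001 -0.001]
[-0.00959831  0.30636613  0.05465517]
shift [ 0.0005  0.0002 -0.0036] rot [ 0.     0.001 -0.001]
```

Call:
servo_tool(
  commands=[0.0004, 0, -0.0015, 0, 0, 0, 0, 0.0003, 0, -0.0015, 0, 0, 0, 0, 0, 0, 0, 0, 0, 0, 0],
)

```text
time_s: 36.6
eef_pos: [0.6643, 0.0619, 0.1382]
tcp_rot: [0.684, 0.718, 0.095, 0.091]
ft_force: [-0.2, 0.2, -3.4]
grip_width: 0.0095
grip_force: 58.9
```

Call:
servo_tool(
  commands=[0.0003, 0, -0.001, 0, 0, 0, 0, 0, 0, 0, 0, 0, 0, 0],
)

```text
time_s: 36.77
eef_pos: [0.6645, 0.0619, 0.1374]
tcp_rot: [0.684, 0.718, 0.095, 0.091]
ft_force: [-2.4, -0.2, -3.1]
grip_width: 0.0098
grip_force: 59.2
```

Run:
```python
from h import *
s=st();print(s["torque"])
```

```text
t 36.77 deck [ 0.0011 -0.0007  0.0333] F deck [-3.1 -0.1 -2.4] w 0.00984069643659639 roterr [ 0.     0.001 -0.   ]
[-0.00170403  0.46443224 -0.02984984]
```

Call:
servo_tool(
  commands=[0.0001, 0, -0.001, 0, 0, 0, 0, 0, 0, 0, 0, 0, 0, 0],
)

```text
time_s: 36.93
eef_pos: [0.6645, 0.0619, 0.1374]
tcp_rot: [0.684, 0.718, 0.095, 0.091]
ft_force: [-4.0, -0.2, 2.4]
grip_width: 0.0096
grip_force: 59.7
```

Call:
servo_tool(
  commands=[0.0001, 0, -0.001, 0, 0, 0, 0, 0, 0, 0, 0, 0, 0, 0],
)

```text
time_s: 37.1
eef_pos: [0.6645, 0.0619, 0.1374]
tcp_rot: [0.684, 0.718, 0.095, 0.091]
ft_force: [-8.0, -0.1, 7.8]
grip_width: 0.0096
grip_force: 60.3
```

Run:
```python
from h import *
s=st();print(s["torque"])
```

```text
t 37.1 deck [ 0.0011 -0.0007  0.0333] F deck [-5.7  0.2  9.6] w 0.009631561549537006 roterr [ 0.     0.001 -0.001]
[-0.12248673  1.06551207 -0.07782862]
```

Call:
servo_tool(
  commands=[0, 0, 0.0015, 0, 0, 0, 0.015, 0, 0, 0, 0, 0, 0, 0.03, 0, 0, 0, 0, 0, 0, 0.05, 0, 0, 0, 0, 0, 0, 0.05, -0.0026, 0, 0.0097, 0, 0, 0, 0.05, -0.0052, 0, 0.0193, 0, 0, 0, 0.05, -0.0078, 0, 0.029, 0, 0, 0, 0.05, -0.0078, 0, 0.029, 0, 0, 0, 0.05, -0.0078, 0, 0.029, 0, 0, 0, 0.05, -0.02, 0.02, 0.03, 0, 0, 0, 0.05, -0.03, 0.03, 0.02, 0, 0, 0, 0.05, -0.03, 0.03, 0, 0, 0, 0, 0.05],
)

```text
time_s: 38.1
eef_pos: [0.5609, 0.1384, 0.3084]
tcp_rot: [0.684, 0.716, 0.1, 0.095]
ft_force: [-0.0, 1.9, 0.9]
grip_width: 0.0501
grip_force: 0.0
```

Call:
servo_tool(
  commands=[-0.03, 0.035, 0.01, 0, 0, 0, 0.05, -0.03, 0.035, 0.01, 0, 0, 0, 0.05, -0.03, 0.035, 0, 0, 0, 0, 0.05, -0.03, 0.035, 0, 0, 0, 0, 0.05, -0.03, 0.035, 0, 0, 0, 0, 0.05, -0.02, 0.035, 0, 0, 0, 0, 0.05, 0, 0.035, 0, 0, 0, 0, 0.05, 0, 0, 0, 0, 0, 0, 0.05, 0, 0, 0, 0, 0, 0, 0.05],
)

```text
time_s: 38.85
eef_pos: [0.4026, 0.3663, 0.3189]
tcp_rot: [0.683, 0.719, 0.095, 0.091]
ft_force: [0.1, 0.2, -0.7]
grip_width: 0.05
grip_force: 0.0
```

Run:
```python
from h import *
st()
a=arm.capture("scene")[130:300,160:420,::-1];cv2.imwrite("pics/f1.png",cv2.resize(a,None,fx=3,fy=3,interpolation=2))
print([(round(d["conf"],2),np.round(d["box"])) for t in("key","tray","cover","film_loupe","marker","reel_1") for d in arm.silhouettes(t,"scene")[:2]])
```

```text
t 38.85 deck [-0.1907  0.3158  0.2726] F deck [-0.1  0.2 -0.7] w 0.050014568640761974 roterr [-0.     0.002 -0.004]
[(0.69, array([322., 200., 365., 223.])), (0.7, array([243., 224., 353., 295.])), (0.8, array([263., 140., 406., 222.])), (0.53, array([251., 152., 410., 242.])), (0.65, array([170., 219., 189., 239.])), (0.75, array([186., 199., 225., 224.])), (0.83, array([298., 252., 318., 274.])), (0.72, array([267., 236., 291., 256.]))]
```

View pics/f1.png

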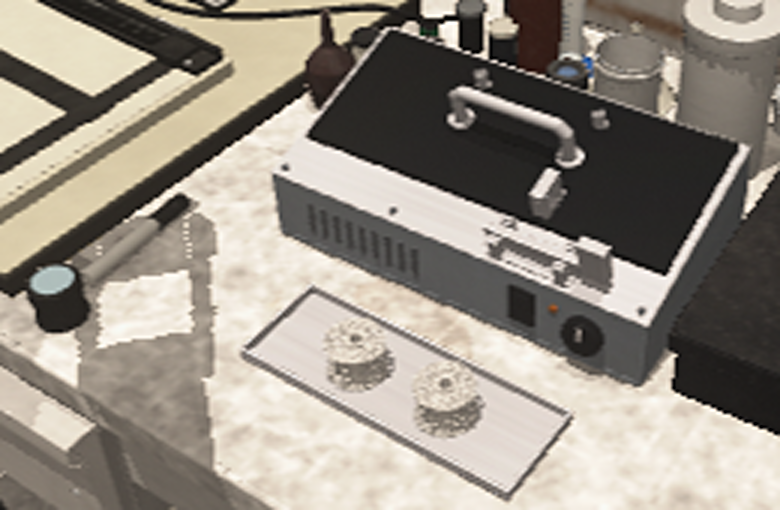

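The cover is flush over its pins and the key is parked at (550,260). Both reels stand upright in the tray at (357,352) and (446,395), and the loupe and marker have not moved. Handing in.

```bash
python3 -c "
from plant import arm
print(arm.hand_in())"
```

```text
the job is handed in; nothing more can be done
None
```

The job is done and handed in at about 39 s: both reels that were in the dryer (middle and right ports; the left was empty) stand upright in the tray, the cover is flush over its pins, the key is parked, and the loupe, marker and tray are where they were.

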